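Clear two T-slots of a slotted apparatus plate

ROBOT

A 6-joint arm with a two-finger parallel gripper is mounted at the origin on the work surface. World frame = base frame: x ahead of the robot, y to its left, z up, the work surface at z = 0. Lengths are in m, angles in rad, forces in N, time in s.
With the tool pointing down it reaches from about 0.375 to 0.9 m from the base axis. Payload 3.1 kg.
Tool frame: the origin (TCP) lies on the front face of the gripper's body, between the roots of the fingers; the fingertips stand 70 mm ahead of it and the grasp point (between the pads) lies 51 mm ahead of it; z points along the fingers, y is the line along which they close (so a half turn about z gives the same grasp; the last joint's range is limited). The gripper opens to 87 mm and grips with 3 to 60 N. Pads are 19 mm wide; open, the fingers measure 117 mm over their backs; the gripper's body (75 mm by 190 mm) begins 51 mm behind the grasp point.
Start: joints at [1.157, 0.527, 1.433, -0, 1.181, -0.178], TCP at [0.146, 0.608, 0.292] pointing down, gripper open.
Joint ranges: [-3.08, 3.08], [-0.75, 2.2], [0.22, 2.44], [-1.43, 4.57], [0, 2.65], [-2.85, 2.85]. Speed limits (rad/s): [2.79, 2.79, 3.14, 3.14, 3.14, 3.14].

INTERFACE

Orientations are given as a unit quaternion [x, y, z, w].
In Python, from rig import robot, cams, ticket gives the robot as it stands. The module is installed in compiled form; this text tells all that it offers.
- The arm moves only by the shell command python3 -m crank 'ROWS' [FORCE]. ROWS is JSON, a list of rows, each a list of 7 numbers: the shift along the tool's x, y, z in cm, then the turn, a rotation vector about the tool's x, y, z in rad, then the closure, from 0 (fully open) to 1 (shut). A call has 1 to 5 rows; each row shifts and turns the commanded pose from where the row before left it, along the tool's axes as they then stand; what a row does not reach is not made up. A row lasts 1/8 s, in which the tool goes at most 62.5 mm and 10.7 degrees, less where a joint would pass 70% of its speed; a pose out of reach is approached as far as the arm can. A call is refused whole if a number of a shift passes 6.25 or a number of a turn 0.188, either way. A call with a gripper value outside its range is refused whole. The fingers move at their own pace and stop on an object; FORCE is the grip in N (left out, the last holds). Time passes only in rows, so rows that do not move let the fingers close. It gives the time, the measured TCP pose, the force, the opening and the grip force at its end, in the units of the state.
- robot.get_obs(): the state, without advancing time (a new reading comes with each control period).
- cams.camera(name): name is "side" or "top" or "wrist"; returns the picture (384x512x3 uint8, red, green, blue); there is no depth.
- cams.camera_info(name): a dict with "intrinsics" (3x3 intrinsics, pixels), "pose" (4x4, takes a point from camera to world coordinates). Camera axes: x right, y down, z forward; pixel columns grow to the right and rows downward; lengths in m; the calibration is good to about 2 mm. A picture is of the moment at which its call begins: read the wrist's pose just before it. camera_info takes no time and is no camera call; for the wrist camera it gives the pose at the moment of the call.
- ticket.hand_in(): hands the job in; it is judged then, once.
The state is a dict: "time": time; "q": joint angles; "joint_velocities": joint speeds; "joint_torque": joint torques, N m; "position": TCP position; "tool_rot": TCP orientation; "ft_force": force on the tool from outside, world axes, zero at the start; "moment": the same for the moment, N m; "grip_width": finger opening in m; "grip_force": force on a finger pad.
Only numpy, scipy, OpenCV 4.12 (cv2) and the standard library are available. Lean on these libraries where they do the work, as an engineer would, in place of code of your own. Each camera call takes 0.05 s, during which the arm holds its last target. There are 200 camera calls.

TASK

Slide the steel shutter at the end of the slotted plate fully open and leave it open, then use the scraper to push the two pieces of steel scrap along their T-slots and out of the open ends into the tray. Finally lay the scraper back on its rest as you found it; keep your fingers off the scrap and leave the glassware and other things on the bench where they are.

Things in the scene. Friction and masses are not known exactly. Their poses are not given: they have to be found in the camera images.
- plate: Fixed aluminium plate on rubber feet with two parallel T-slots. Origin: on the bench under it; x along the slots to their open end, y across, z up. It spans x -120 to 110, y -60 to 60 mm, flat top at z 66. Slots open at x 110; an end wall as high as the plate fills x -120 to -108. White catch tray fixed beyond the open end: x 124 to 228, y -70 to 70.
- slot_a (a point): Middle of the floor of one slot at its open end: plate x 110, y +34, z 40 mm; axes as the plate. Section of both slots: neck 16 mm wide at the top (z 56 to 66) over an undercut 26 mm wide (z 40 to 56).
- slot_b (a point): The same for the other slot: plate x 110, y -34, z 40 mm; axes as the plate.
- socket_top (a point): Top of a fixed round steel rod socket between the slots, 22 mm in diameter, 22 mm high above the plate's top, at plate x 85, y 0. Leave alone.
- tray_mid (a point): Middle of the inner floor of the white catch tray (inside 96 x 132 mm, floor 4 mm above the bench, rim 34 mm above the bench, 20 mm at the plate side); axes as the plate.
- shutter (a joint): Flat steel shutter sliding across the slot ends (8 mm thick, at plate x 112 to 120, up to z 66). 0 = closed, both slots blocked by its two teeth; 0.034 m = end stop, fully open, its 36 mm gaps in line with both slots. Opens to the plate's -y; friction about 2 N, stays where left.
- shutter_post (a point): Grip point of the shutter's upright square white post, 14 x 14 mm; moves with the shutter. The post reaches from 26 mm below this point (top of the steel) to 16 mm above it. The point is 92 mm above the bench, at plate x 116, y -66 minus the joint value. Axes as the plate.
- scraper_grip (a point): Scraper, loose, 0.14 kg: centre of its wooden handle, a bar 130 mm long (x), 18 mm wide (y), 18 mm high (z). A steel shank 8 mm square leads on in +x to a blade that hangs straight down 100 mm ahead of this point. x along the handle to the blade, z up.
- scraper_tip (a point): Lower end of the scraper's blade, 100 mm ahead of (x) and 60 mm below (z) the handle's centre. Blade 5 mm thick (x), 9 mm wide (y): it goes down through a slot's neck. Axes as the scraper.
- rest_mid (a point): Fixed grey rest: where the handle's centre lies with the scraper on it, 71 mm above the bench. x along the handle to the blade, as found. Two upright plates 8 mm thick at x +-44 mm, each with a notch 20 mm wide at its floor (9 mm below this point), sloping sides up to 9 mm above it, 46 mm wide outside; between them only a base 8 mm high, 120 x 60 mm.
- tnut_mid (a point): Steel scrap, a T-shaped nut lying in either slot: foot 30 mm long (x, along the slot), 22 mm wide, 12 mm high, with a rib 26 x 11 mm on it up to 24 mm; about 0.09 kg. Point: half-way up, 12 mm above its underside, centred. z up.
- tbolt_mid (a point): Steel scrap, a broken T-bolt standing in the other slot: round head 22 mm in diameter, 10 mm high, with an 11 mm round stub up to 24 mm; about 0.06 kg. Point: half-way up, 12 mm above its underside, on its axis. It may be turned any way.
- beaker: Bystander: glass beaker, 68 mm wide, 90 mm high, beside the rest. Origin under its middle.
- jar: Bystander: amber jar, 52 mm wide, 85 mm high, beside the plate. Origin under its middle.
- stopper: Bystander: cork stopper, 32 mm wide, 28 mm high. Origin under its middle.
- dish: Bystander: white porcelain bowl, 80 mm wide, 30 mm high. Origin under its middle.
- bottle: Bystander: amber bottle, 60 mm wide, 150 mm high. Origin under its middle.
- flask: Bystander: tall glass beaker, 60 mm wide, 110 mm high, beside the tray. Origin under its middle.
- spatula: Bystander: steel spatula lying flat, 170 mm long. Origin under its middle.
Things that resemble listed ones, but are neither listed nor needed, are in the scene too. Leave any red or yellow look-alike of the part that bears rest_mid alone.

How it is judged:
By the outcome, as a careful person would: the job done as asked, in the order asked, and still so for the second after the job is handed in, with the robot touching nothing.
It also fails if it takes over 70 s, if anything falls off the work surface, if the arm or the gripper's body presses on something with over 40 N, if the wrist force passes 120 N, or if a joint passes its speed limit or range.

## Working session

There is one attempt and no reset: what is moved stays moved. The work goes in short steps, Python scripts to look and compute and a shell command to move; the robot and the scene stay as the last step left them, time stands still between calls to the robot, and variables do not carry over. Pictures are saved under pics/ and viewed, at most 10 in all, crops included, and the job is handed in when it is done.

```bash
mkdir -p pics; python3 - <<'E'
from rig import robot,cams
import cv2,numpy as np
for n in("top","side"):
    im=cams.camera(n); cv2.imwrite(f"pics/{n}0.png",cv2.resize(im[:,:,::-1],(800,600),interpolation=cv2.INTER_CUBIC))
    i=cams.camera_info(n); print(n,np.round(i["intrinsics"],1).tolist(),np.round(i["pose"],3).tolist())
o=robot.get_obs(); print(o["time"],o["tool_rot"],o["grip_width"])
E
```

```text
top [[367.4, 0.0, 265.3], [0.0, 367.4, 196.0], [0.0, 0.0, 1.0]] [[0.022, -0.994, 0.11, 0.465], [-1.0, -0.024, -0.017, 0.083], [0.019, -0.109, -0.994, 1.031], [0.0, 0.0, 0.0, 1.0]]
side [[357.5, 0.0, 260.2], [0.0, 357.5, 182.9], [0.0, 0.0, 1.0]] [[0.773, -0.335, 0.54, 0.006], [-0.635, -0.4, 0.661, -0.602], [-0.005, -0.853, -0.521, 0.606], [0.0, 0.0, 0.0, 1.0]]
0.1 [ 1.17641370e-01  9.93055679e-01 -9.25012403e-04 -2.66770307e-04] 0.08688621062946669
```

View pics/top0.png

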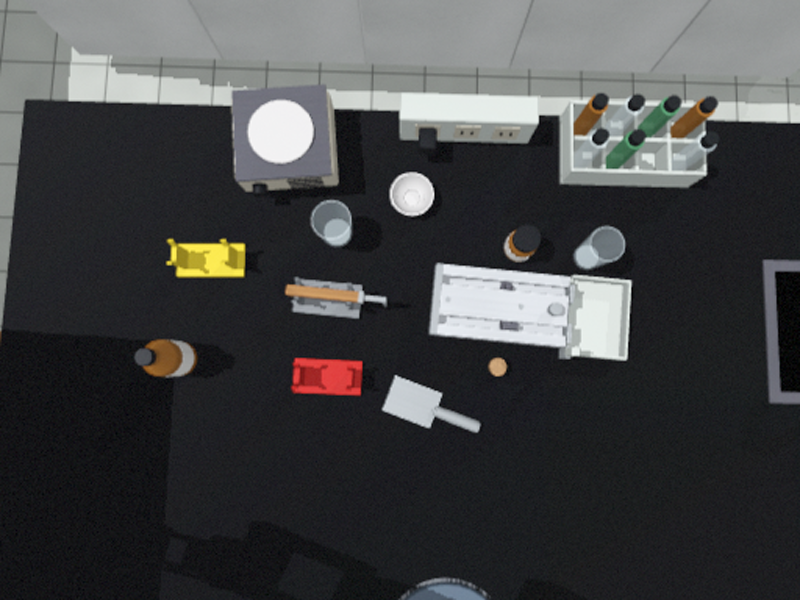

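View pics/side0.png

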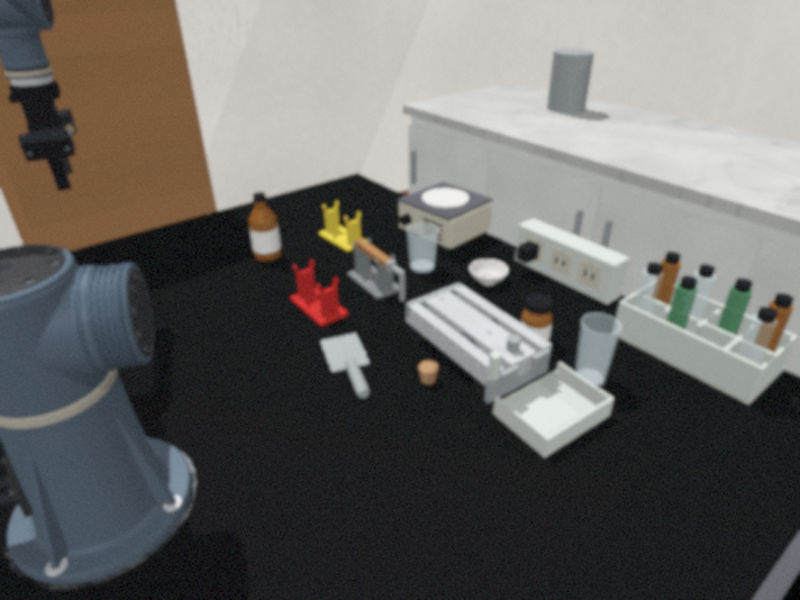

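The scraper is on the grey rest at top (325,297). Look-alikes are the yellow rest (208,258), the red rest (327,377) and the spatula (430,405), so I choose the grey one. The plate is at (505,305) with its open end to the right, the tray is at (600,318) and the post is near (568,350). Next is a close crop.

```bash
python3 - <<'E'
from rig import robot,cams
import cv2,numpy as np
im=np.mean([cams.camera("top").astype(float) for _ in range(4)],0).astype(np.uint8)
c=im[160:240,175:415]   # 240x80
def e(c): return cv2.resize(c[:,:,::-1],None,fx=6.4,fy=6.4,interpolation=cv2.INTER_CUBIC)
a=e(im[160:207+30,270:395]); b=cv2.resize(im[165:215,175:255][:,:,::-1],None,fx=6.4,fy=6.4,interpolation=cv2.INTER_CUBIC)
print(a.shape); cv2.imwrite("pics/topA.png",a)
s=np.mean([cams.camera("side").astype(float) for _ in range(4)],0).astype(np.uint8)
b=cv2.resize(b,(400,250)); 
d=cv2.resize(s[175:300,220:395][:,:,::-1],None,fx=4.5,fy=4.5,interpolation=cv2.INTER_CUBIC)
cv2.imwrite("pics/sideA.png",d)
cv2.imwrite("pics/topB.png",cv2.resize(im[165:215,175:255][:,:,::-1],None,fx=10,fy=10,interpolation=cv2.INTER_CUBIC))
E
```

```text
(493, 800, 3)
```

View pics/topA.png

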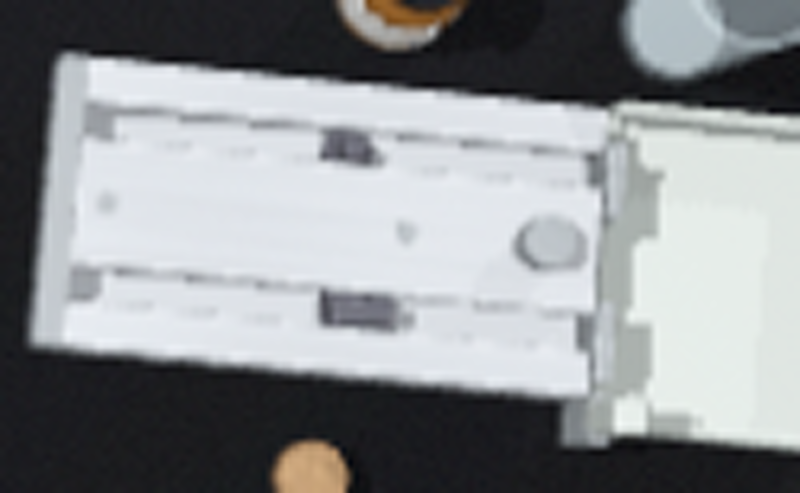

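View pics/topB.png

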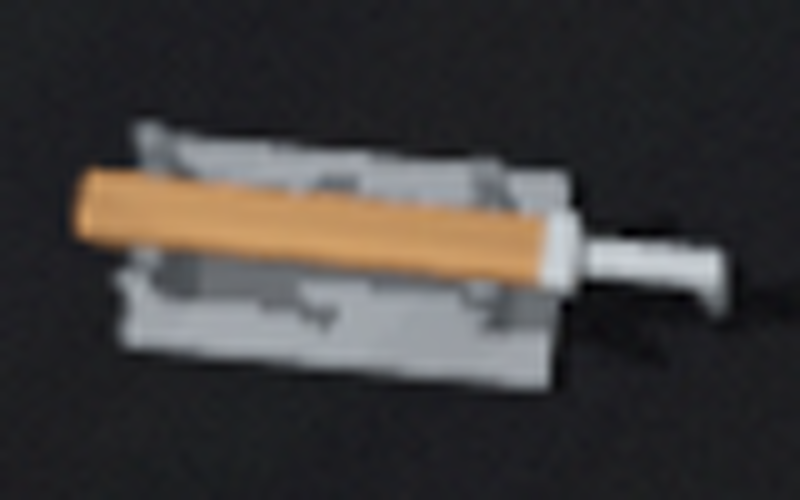

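Top crop: the plate's top face has corners at about (85,60), (610,108), (590,395) and (65,345). The bolt is at (345,147) in the upper slot (a), the nut at (360,308) in the lower slot (b), the socket at (550,240) and the post at (587,420). Second crop: the scraper handle runs from (85,205) to (545,248) on the grey rest, with its blade at (715,280).

```bash
cat > h.py <<'E'
import numpy as np
from rig import robot,cams
from scipy.spatial.transform import Rotation as R
def px2w(name,uv,z,info=None):
    i=info or cams.camera_info(name);K=np.array(i["intrinsics"]);T=np.array(i["pose"])
    d=T[:3,:3]@np.linalg.solve(K,[uv[0],uv[1],1]); return T[:3,3]+d*(z-T[2,3])/d[2]
def w2px(name,p,info=None):
    i=info or cams.camera_info(name);K=np.array(i["intrinsics"]);T=np.array(i["pose"])
    c=K@(T[:3,:3].T@(np.array(p)-T[:3,3])); return c[:2]/c[2]
E
python3 - <<'E'
from h import *
A=lambda u,v:((u+.5)/6.4-.5+270,(v+.5)/6.4-.5+160)
B=lambda u,v:((u+.5)/10-.5+175,(v+.5)/10-.5+165)
loc=np.array([[-.12,.06],[.11,.06],[.11,-.06],[-.12,-.06]])
w=np.array([px2w("top",A(*p),.066)[:2] for p in [(85,60),(610,108),(590,395),(65,345)]])
lc=loc-loc.mean(0);wc=w-w.mean(0)
th=np.arctan2((lc[:,0]*wc[:,1]-lc[:,1]*wc[:,0]).sum(),(lc*wc).sum())
Rm=np.array([[np.cos(th),-np.sin(th)],[np.sin(th),np.cos(th)]])
t=w.mean(0)-Rm@loc.mean(0); print("plate",t,th,np.round((w-(loc@Rm.T+t))*1000,1).tolist())
P=lambda u,v,z:np.round(Rm.T@(px2w("top",A(u,v),z)[:2]-t),4)
print("bolt",P(345,147,.06),"nut",P(360,308,.062),"post",P(587,412,.108),"socket",P(550,240,.088))
h0=px2w("top",B(95,205),.08)[:2];h1=px2w("top",B(545,248),.08)[:2]; print("handle",h0,h1,np.linalg.norm(h1-h0),(h0+h1)/2,np.arctan2(*(h1-h0)[::-1]))
print("tip end shank",px2w("top",B(722,265),.075))
E
```

```text
plate [ 0.57716068 -0.08978863] -1.638938520088355 [[-0.6, -4.6], [0.4, 5.1], [0.2, 6.1], [0.1, -6.6]]
bolt [-0.0035  0.0343] nut [ 0.0073 -0.0327] post [ 0.0915 -0.0698] socket [ 0.0777 -0.0005]
handle [0.59288941 0.2787479 ] [0.58448986 0.16151604] 0.11753239240126123 [0.58868964 0.22013197] -1.6423231437644026
tip end shank [0.5817711  0.11550419 0.075     ]
```

View pics/sideA.png

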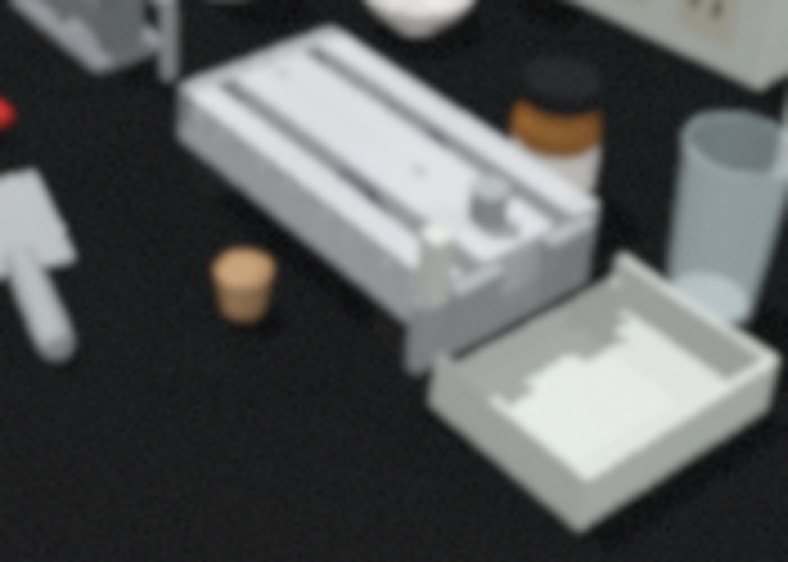

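```bash
python3 - <<'E'
from h import *
A=lambda u,v:((u+.5)/6.4-.5+270,(v+.5)/6.4-.5+160)
B=lambda u,v:((u+.5)/10-.5+175,(v+.5)/10-.5+165)
loc=np.array([[-.108,.06],[.11,.06],[.11,-.06],[-.108,-.06]])
w=np.array([px2w("top",A(*p),.066)[:2] for p in [(85,60),(610,108),(590,395),(65,345)]])
lc=loc-loc.mean(0);wc=w-w.mean(0)
th=np.arctan2((lc[:,0]*wc[:,1]-lc[:,1]*wc[:,0]).sum(),(lc*wc).sum())
Rm=np.array([[np.cos(th),-np.sin(th)],[np.sin(th),np.cos(th)]])
t=w.mean(0)-Rm@loc.mean(0); print("plate",t,th,np.round((w-(loc@Rm.T+t))*1000,1).tolist())
P=lambda u,v,z:np.round(Rm.T@(px2w("top",A(u,v),z)[:2]-t),4)
print("bolt",P(345,147,.06),"nut",P(360,308,.062),"post",P(632,413,.108),"socket",P(550,240,.088))
print("post world",Rm@[.116,-.066]+t)
S=lambda u,v:((u+.5)/4.5-.5+220,(v+.5)/4.5-.5+175)
for q,z in [((597,207),.066),((437,232),.108),((180,90),.066),((328,27),.066)]:
  print(np.round(Rm.T@(px2w("side",S(*q),z)[:2]-t),4))
h0=px2w("top",B(90,206),.08)[:2];h1=px2w("top",B(577,250),.08)[:2]; print("handle",np.linalg.norm(h1-h0),(h0+h1)/2,np.arctan2(*(h1-h0)[::-1]))
o=robot.get_obs();print(R.from_quat(o["tool_rot"]).as_matrix().round(3).tolist(),o["position"])
E
```

```text
plate [ 0.57756917 -0.08380255] -1.6388938895753107 [[-0.2, 1.4], [-0.0, -0.9], [-0.3, 0.1], [0.5, -0.6]]
bolt [0.0025 0.0343] nut [ 0.0133 -0.0327] post [ 0.1152 -0.0686] socket [ 0.0837 -0.0005]
post world [ 0.50382893 -0.19504273]
[0.1137 0.0555]
[ 0.1157 -0.0697]
[-0.1155 -0.0615]
[-0.1197  0.0595]
handle 0.12713201470736774 [0.58838217 0.21660479] -1.6371174563120046
[[-0.972, 0.234, -0.0], [0.234, 0.972, -0.0], [0.0, -0.0, -1.0]] [0.14595769 0.6076644  0.29220751]
```

```bash
cat >> h.py <<'E'
t=np.array([.5776,-.0838]); th=-1.639
Rm=np.array([[np.cos(th),-np.sin(th)],[np.sin(th),np.cos(th)]])
def w2p(p): return Rm.T@(np.array(p)[:2]-t)
def p2w(x,y,z): return np.r_[Rm@[x,y]+t,z]
def go(target,yaw=th+np.pi/2):
    "remaining tool-frame shift in cm and turn; target=TCP world"
    o=robot.get_obs(); M=R.from_quat(o["tool_rot"]).as_matrix()
    G=np.array([[np.sin(-yaw),np.cos(yaw),0],[np.cos(yaw),np.sin(yaw),0],[0,0,-1]])
    print("t",round(o["time"],2),"pos",o["position"].round(4),"shift",(M.T@(np.array(target)-o["position"])*100).round(2),
      "rot",R.from_matrix(M.T@G).as_rotvec().round(3),"in goal axes",(G.T@(np.array(target)-o["position"])*100).round(2),"F",o["ft_force"].round(1),"w",round(o["grip_width"],4))
E
sed -i 's/\[\[np.sin(-yaw),np.cos(yaw),0\],\[np.cos(yaw),np.sin(yaw),0\]/[[-np.sin(yaw),np.cos(yaw),0],[np.cos(yaw),np.sin(yaw),0]/' h.py
python3 -m crank '[[0,0,0,0,0,0.18,0],[0,0,0,0,0,0.18,0],[0,0,0,0,0,0.18,0],[0,0,0,0,0,0.18,0],[0,0,0,0,0,0.18,0]]'
python3 -m crank '[[0,0,0,0,0,0.18,0],[0,0,0,0,0,0.18,0],[0,0,0,0,0,0.143,0],[0,0,0,0,0,0,0]]'
python3 -c "
from h import *
go([.503,-.196,.22])"
```

```text
time: 1.12
position: [0.146, 0.6077, 0.2923]
tool_rot: [0.54, 0.841, 0.0, 0.0]
ft_force: [-0.2, -0.0, 0.2]
grip_width: 0.087
grip_force: 0.0
time: 1.62
position: [0.146, 0.6077, 0.2923]
tool_rot: [0.73, 0.683, 0.0, -0.0]
ft_force: [0.5, -0.2, -0.1]
grip_width: 0.0869
grip_force: 0.0
t 1.62 pos [0.146  0.6077 0.2923] shift [-77.83  40.95   7.23] rot [ 0.    -0.     0.002] in goal axes [-77.75  41.1    7.23] F [ 0.5 -0.2 -0.1] w 0.0869
```

```bash

python3 -m crank '[[-3,6,0,0,0,0,0],[-3,6,0,0,0,0,0.2],[-4,6,0,0,0,0,0.3],[-5,6,0,0,0,0,0.4],[-6,6,0,0,0,0,0.4]]' | head -2
python3 -m crank '[[-6,4,0,0,0,0,0.4],[-6,3,0,0,0,0,0.4],[-6,2,0,0,0,0,0.4],[-6,1,0,0,0,0,0.4],[-6,0,0,0,0,0,0.4]]' | head -2
python3 -m crank '[[-6,0,0,0,0,0,0.4],[-6,0,2,0,0,0,0.4],[-6,0,2,0,0,0,0.4],[-6,0,3,0,0,0,0.4],[0,0,0,0,0,0,0.4]]' | head -2
python3 -c "
from h import *
go([.503,-.196,.22])"
```

```text
time: 2.25
position: [0.3913, 0.4147, 0.2924]
time: 2.88
position: [0.4631, 0.121, 0.2926]
time: 3.5
position: [0.4459, -0.1144, 0.2235]
t 3.5 pos [ 0.4459 -0.1144  0.2235] shift [-7.72  6.28  0.33] rot [-0.002 -0.    -0.004] in goal axes [-7.75  6.25  0.35] F [-0.5  0.5  0.8] w 0.0523
```

```bash

python3 -m crank '[[-3.9,3.1,0,0,0,0,0.4],[-3.8,3.1,0,0,0,0,0.4],[0,0,0,0,0,0,0.4]]' | head -2
python3 - <<'E'
from h import *
import cv2
go([.503,-.196,.146])
i=cams.camera_info("wrist"); im=cams.camera("wrist"); cv2.imwrite("pics/w1.png",im[:,:,::-1])
for n,p in dict(posttop=(.116,-.066,.108),sock=(.085,0,.088),bolt=(.0025,.034,.064),nut=(.0133,-.034,.064),cA=(.11,.06,.066),cB=(.11,-.06,.066)).items(): print(n,w2px("wrist",p2w(*p),i).round(0))
E
```

```text
time: 3.88
position: [0.5059, -0.1942, 0.2257]
t 3.88 pos [ 0.5059 -0.1942  0.2257] shift [-0.17 -0.32  7.97] rot [0.005 0.003 0.001] in goal axes [-0.2  -0.28  7.97] F [-0.1  1.   0.2] w 0.0522
posttop [252. 214.]
sock [342. 165.]
bolt [388.  48.]
nut [295.  64.]
cA [406. 191.]
cB [259. 191.]
```

View pics/w1.png

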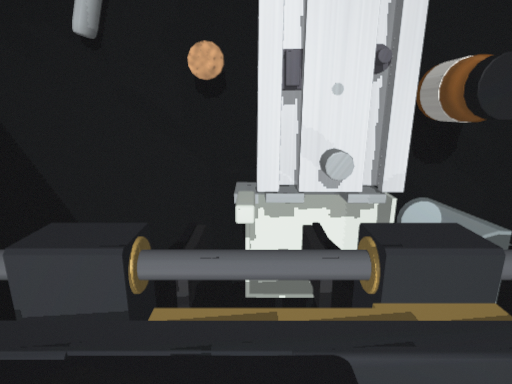

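The wrist view matches the plate model within 2 px. The post top is at (246,213), about 4 mm further -y than nominal. The nut's rib is at (293,68) and the bolt stub at (384,57). I'll grip the post.

```bash

python3 -m crank '[[-0.2,-0.6,2,0,0,0,0.4],[0,0,3,0,0,0,0.4],[0,0,3,0,0,0,0.4],[0,0,0,0,0,0,0.4]]' | head -3
python3 -m crank '[[0,0,0,0,0,0,0.9],[0,0,0,0,0,0,0.9],[0,0,0,0,0,0,0.9],[0,0,0,0,0,0,0.9]]' 15
python3 - <<'E'
from h import *
o=robot.get_obs();print(w2p(o["position"]));go([.503,-.196,.146])
E
```

```text
time: 4.42
position: [0.4947, -0.1907, 0.1434]
tool_rot: [0.73, 0.684, -0.001, -0.003]
time: 4.92
position: [0.497, -0.1936, 0.1454]
tool_rot: [0.731, 0.683, 0.0, 0.001]
ft_force: [3.1, -0.4, 0.1]
grip_width: 0.0199
grip_force: 1.1
[ 0.1150561  -0.07295399]
t 4.92 pos [ 0.497  -0.1936  0.1454] shift [-0.2   0.62 -0.06] rot [0.001 0.001 0.   ] in goal axes [-0.2   0.62 -0.06] F [ 3.1 -0.4  0.1] w 0.0199
```

```bash

python3 -m crank '[[0,0,0,0,0,0,0.95],[0,0,0,0,0,0,0.95],[0,0,0,0,0,0,0.95]]' 20|tail -3
python3 -m crank '[[0,-0.7,0,0,0,0,0.95],[0,-0.7,0,0,0,0,0.95],[0,-0.7,0,0,0,0,0.95],[0,-0.6,0,0,0,0,0.95],[0,0,0,0,0,0,0.95]]'
python3 - <<'E'
from h import *
o=robot.get_obs();print(w2p(o["position"]))
E
```

```text
ft_force: [1.5, 1.3, 5.0]
grip_width: 0.014
grip_force: 20.0
time: 5.92
position: [0.4691, -0.1916, 0.1453]
tool_rot: [0.731, 0.683, -0.0, -0.0]
ft_force: [-0.1, 0.6, 7.7]
grip_width: 0.0136
grip_force: 20.0
[ 0.11490675 -0.10092761]
```

```bash

python3 -m crank '[[0,-0.2,0,0,0,0,0.95],[0,-0.2,0,0,0,0,0.95],[0,-0.2,0,0,0,0,0.95],[0,0,0,0,0,0,0.95]]'
python3 - <<'E'
from h import *
o=robot.get_obs();print(w2p(o["position"]))
E
```

```text
time: 6.42
position: [0.4682, -0.1916, 0.1453]
tool_rot: [0.732, 0.682, 0.003, 0.005]
ft_force: [15.1, 7.8, -1.6]
grip_width: 0.0138
grip_force: 20.1
[ 0.11496024 -0.10180636]
```

The force rose to 15 N at the end stop, so the shutter is fully open. I'll relieve the preload, release and rise.

```bash

python3 -m crank '[[0,0.4,0,0,0,0,0.95],[0,0,0,0,0,0,0.75],[0,0,0,0,0,0,0.6],[0,0,0,0,0,0,0.5],[0,0,0,0,0,0,0.5]]'
python3 -m crank '[[0,0,-3,0,0,0,0.5],[0,0,-4,0,0,0,0.5],[0,0,-4,0,0,0,0.5],[0,0,0,0,0,0,0.5]]'|head -2
python3 - <<'E'
from h import *
import cv2
i=cams.camera_info("wrist"); im=cams.camera("wrist")
cv2.imwrite("pics/w2.png",im[:,:,::-1])
print(w2px("wrist",p2w(.116,-.1,.108),i),w2px("wrist",p2w(.11,.06,.066),i),w2px("wrist",p2w(.11,-.06,.066),i))
go([.5884,.2166,.20])
E
```

```text
time: 7.05
position: [0.4674, -0.1915, 0.1445]
tool_rot: [0.731, 0.683, -0.0, -0.0]
ft_force: [0.0, -0.0, 0.3]
grip_width: 0.0409
grip_force: 0.0
time: 7.55
position: [0.4691, -0.1925, 0.2576]
[255.34816022 200.3704482 ] [430.218055   181.01156067] [298.81048557 181.22933529]
t 7.6 pos [ 0.4681 -0.1918  0.2559] shift [41.57  9.21  5.54] rot [0.002 0.002 0.   ] in goal axes [41.56  9.22  5.59] F [0.4 0.3 0.1] w 0.0433
```

View pics/w2.png

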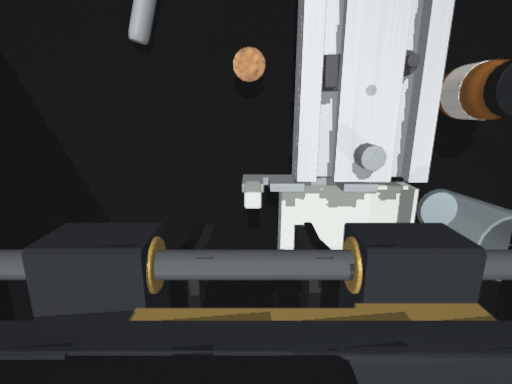

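The shutter is fully open: the post is at (253,200) where predicted, and the teeth at (287,187) and (362,187) are clear of the slots. Next is the scraper.

```bash

python3 -m crank '[[6,1.3,0,0,0,0,0.5],[6,1.3,0,0,0,0,0.5],[6,1.3,0,0,0,0,0.5],[6,1.3,0,0,0,0,0.5],[6,1.3,0,0,0,0,0.5]]'|head -2
python3 -m crank '[[6,1.3,2,0,0,0,0.5],[5.5,1.3,3,0,0,0,0.5],[0,0,0,0,0,0,0.5]]'|head -2
python3 - <<'E'
from h import *
import cv2
go([.5884,.2166,.122])
i=cams.camera_info("wrist"); im=cams.camera("wrist")
cv2.imwrite("pics/w3.png",im[:,:,::-1])
u=np.array([np.cos(-1.637),np.sin(-1.637)])
for s in(-.065,.065,.1): print(s,w2px("wrist",np.r_[np.array([.5884,.2166])+u*s,.08 if s<.1 else .075],i).round(0))
E
```

```text
time: 8.22
position: [0.5524, 0.1052, 0.2528]
time: 8.6
position: [0.5837, 0.2164, 0.2011]
t 8.6 pos [0.5837 0.2164 0.2011] shift [0.06 0.53 7.91] rot [-0.008  0.001  0.005] in goal axes [0.05 0.46 7.91] F [ 0.3 -1.2 -0.3] w 0.0434
-0.065 [265. 116.]
0.065 [263. 293.]
0.1 [262. 329.]
```

View pics/w3.png

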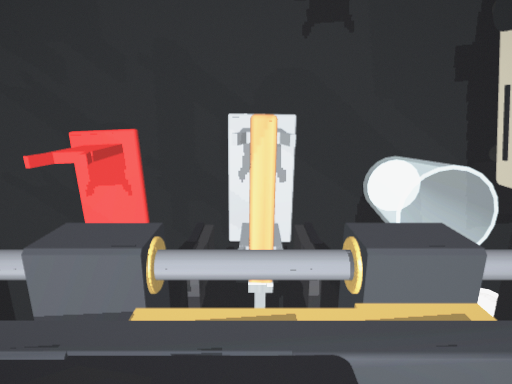

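The handle runs from (264,116) to (260,291) as predicted and is centred between the fingers. The red rest and beaker are clear. I'll go down and grip.

```bash

python3 -m crank '[[0,0.5,2,0,0,0,0.5],[0,0,3,0,0,0,0.5],[0,0,2.9,0,0,0,0.5],[0,0,0,0,0,0,0.5]]'|head -4
python3 -c "
from h import *
go([.5884,.2166,.122])"
python3 -m crank '[[0,0,0,0,0,0,0.7],[0,0,0,0,0,0,0.9],[0,0,0,0,0,0,0.95],[0,0,0,0,0,0,0.95],[0,0,0,0,0,0,0.95]]' 40
python3 -c "
from h import *
go([.5884,.2166,.122])"
```

```text
time: 9.15
position: [0.5891, 0.2107, 0.1244]
tool_rot: [0.732, 0.682, -0.003, -0.002]
ft_force: [0.0, -0.5, 0.3]
t 9.15 pos [0.5891 0.2107 0.1244] shift [ 0.58 -0.11  0.24] rot [-0.006  0.002 -0.002] in goal axes [ 0.58 -0.11  0.24] F [ 0.  -0.5  0.3] w 0.0435
time: 9.78
position: [0.5905, 0.213, 0.128]
tool_rot: [0.731, 0.683, -0.0, -0.0]
ft_force: [-2.7, -0.6, 5.3]
grip_width: 0.0176
grip_force: 40.0
t 9.78 pos [0.5905 0.213  0.128 ] shift [ 0.35 -0.24  0.6 ] rot [-0.     0.     0.001] in goal axes [ 0.35 -0.24  0.6 ] F [-2.7 -0.6  5.3] w 0.0176
```

```bash

python3 -m crank '[[0,0,-1,0,0,0,0.95],[0,0,-2,0,0,0,0.95],[0,0,-4,0,0,0,0.95],[0,0,-5,0,0,0,0.95],[0,0,0,0,0,0,0.95]]'
python3 - <<'E'
from h import *
go(p2w(-.1315,-.0355,.245))
E
```

```text
time: 10.4
position: [0.5938, 0.2136, 0.2522]
tool_rot: [0.731, 0.683, 0.005, 0.003]
ft_force: [0.9, 0.2, -1.7]
grip_width: 0.0177
grip_force: 40.0
t 10.4 pos [0.5938 0.2136 0.2522] shift [-16.63  -3.15   0.64] rot [ 0.011 -0.003  0.   ] in goal axes [-16.63  -3.14   0.72] F [ 0.9  0.2 -1.7] w 0.0177
```

```bash

python3 -m crank '[[-4,-0.8,0,0,0,0,0.95],[-5,-0.8,0,0,0,0,0.95],[-4.5,-0.8,0,0,0,0,0.95],[-3,-0.7,0,0,0,0,0.95],[0,0,0,0,0,0,0.95]]'|head -2
python3 -m crank '[[0,0,0,0,0,0,0.95],[0,0,0,0,0,0,0.95]]'|head -2
python3 - <<'E'
from h import *
import cv2
go(p2w(-.1315,-.0355,.19))
i=cams.camera_info("wrist"); im=cams.camera("wrist")
s=cams.camera("side"); u,v=w2px("side",p2w(-.035,-.0355,.10)).astype(int); print(u,v)
cv2.imwrite("pics/s3.png",cv2.resize(s[max(v-90,0):v+90,u-120:u+120][:,:,::-1],(800,600),interpolation=cv2.INTER_CUBIC))
E
```

```text
time: 11.02
position: [0.5476, 0.0486, 0.2461]
time: 11.28
position: [0.5489, 0.0514, 0.2468]
t 11.28 pos [0.5489 0.0514 0.2468] shift [-0.14  0.24  5.68] rot [-0.    -0.     0.001] in goal axes [-0.14  0.24  5.68] F [ 0.2 -0.4 -0.6] w 0.0177
285 194
```

View pics/s3.png

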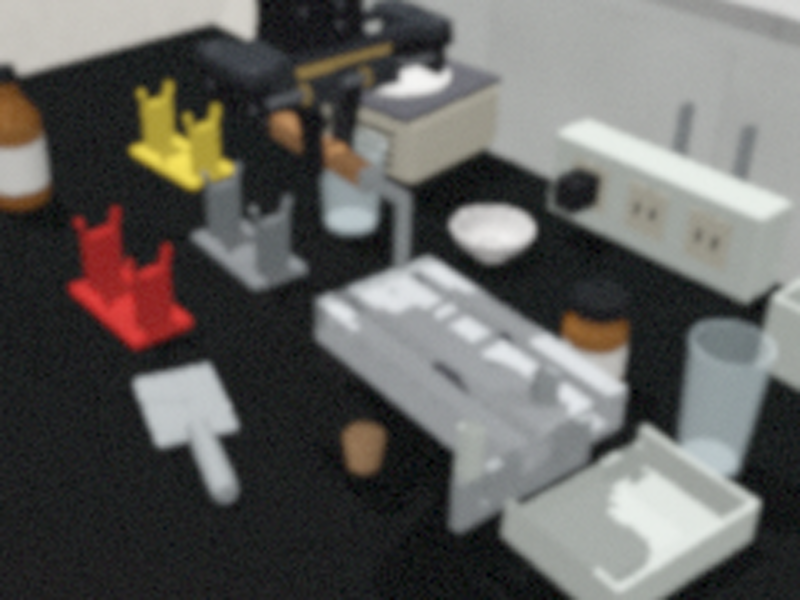

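The side view shows the scraper held level with its blade tip at crop (402,262), and the grey rest empty at (250,230). I'll check that the tip position agrees.

```bash
python3 - <<'E'
from h import *
p=w2p(robot.get_obs()["position"]); print(p)
for dx in (.0915,.0965,.1015):
  for z in (.125,.130,.135): print(dx,z,w2px("side",p2w(p[0]+dx,p[1],z)).round(1))
print("seen",285-120+402.5*.3-.5,194-90+262*.3-.5)
E
```

```text
[-0.13287639 -0.03789867]
0.0915 0.125 [283.9 185.2]
0.0915 0.13 [283.9 183.5]
0.0915 0.135 [284.  181.8]
0.0965 0.125 [285.1 186. ]
0.0965 0.13 [285.2 184.3]
0.0965 0.135 [285.2 182.7]
0.1015 0.125 [286.3 186.9]
0.1015 0.13 [286.4 185.2]
0.1015 0.135 [286.5 183.5]
seen 285.25 182.1
```

```bash

python3 -m crank '[[-0.1,0.2,2,0,0,0,0.95],[0,0,2,0,0,0,0.95],[0,0,1,0,0,0,0.95],[0,0,0,0,0,0,0.95],[0,0,0,0,0,0,0.95]]'|head -2
python3 -c "
from h import *
go(p2w(-.1315,-.0352,.162))"
```

```text
time: 12.0
position: [0.5512, 0.0494, 0.1977]
t 12.0 pos [0.5512 0.0494 0.1977] shift [0.04 0.02 3.57] rot [0.001 0.    0.   ] in goal axes [0.04 0.02 3.57] F [ 0.2 -0.3 -1.1] w 0.0176
```

```bash

python3 -m crank '[[0,0,0.8,0,0,0,0.95],[0,0,0.8,0,0,0,0.95],[0,0,0,0,0,0,0.95]]'|sed -n '2p;4p'
python3 -m crank '[[0,0,0.8,0,0,0,0.95],[0,0,0.8,0,0,0,0.95],[0,0,0.3,0,0,0,0.95],[0,0,0,0,0,0,0.95]]'|sed -n '2p;4p'
python3 -c "
from h import *
go(p2w(-.1315,-.0352,.162));print(robot.get_obs()['moment'])"
```

```text
position: [0.5501, 0.0493, 0.1803]
ft_force: [0.1, 0.2, -0.8]
position: [0.5505, 0.0493, 0.1617]
ft_force: [0.0, -0.8, -2.4]
t 12.88 pos [0.5505 0.0493 0.1617] shift [ 0.06  0.09 -0.03] rot [-0.001 -0.     0.   ] in goal axes [ 0.06  0.09 -0.03] F [ 0.  -0.8 -2.4] w 0.0174
[-0.11649102  0.00462168 -0.02068558]
```

The blade went through the neck without contact. Now I'll push the nut.

```bash

python3 -m crank '[[-1,0,0,0,0,0,0.95],[-1,0,0,0,0,0,0.95],[-1,0,0,0,0,0,0.95],[-1,0,0,0,0,0,0.95],[-1,0,0,0,0,0,0.95]]'|sed -n '2p;4p'
python3 -m crank '[[-1,0,0,0,0,0,0.95],[-1,0,0,0,0,0,0.95],[-1,0,0,0,0,0,0.95],[-1,0,0,0,0,0,0.95],[-1,0,0,0,0,0,0.95]]'|sed -n '2p;4p'
python3 - <<'E'
from h import *
import cv2
go(p2w(.0385,-.0352,.162));print(w2p(robot.get_obs()['position']))
s=cams.camera("side")
cv2.imwrite("pics/s4.png",cv2.resize(s[155:305,220:420][:,:,::-1],(800,600),interpolation=cv2.INTER_CUBIC))
E
```

```text
position: [0.5472, -0.0013, 0.1622]
ft_force: [0.0, 2.0, -0.2]
position: [0.5438, -0.0512, 0.1621]
ft_force: [-0.0, 0.9, -0.1]
t 14.12 pos [ 0.5438 -0.0512  0.1621] shift [-6.88  0.08  0.01] rot [-0. -0.  0.] in goal axes [-6.88  0.08  0.01] F [-0.   0.9 -0.1] w 0.0179
[-0.03025312 -0.03598461]
```

View pics/s4.png

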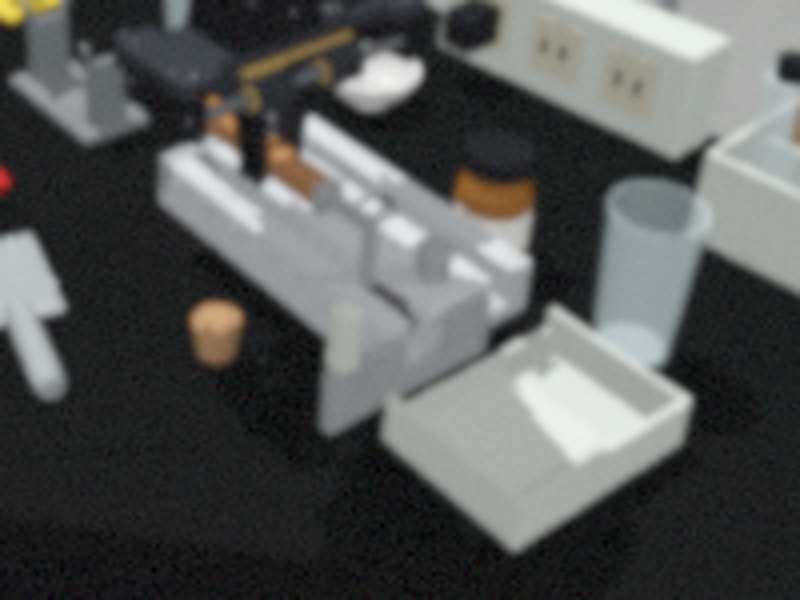

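The blade is in the slot at (372,265) and the nut is ahead of it at (388,297). The shutter gap is open and in line. I'll keep pushing.

```bash

python3 -m crank '[[-1,0,0,0,0,0,0.95],[-1,0,0,0,0,0,0.95],[-1,0,0,0,0,0,0.95],[-1,0,0,0,0,0,0.95],[-0.6,0,0,0,0,0,0.95]]'|sed -n '2p;4p'
python3 -m crank '[[-0.6,0,0,0,0,0,0.95],[-0.6,0,0,0,0,0,0.95],[-0.6,0,0,0,0,0,0.95],[-0.6,0,0,0,0,0,0.95],[0,0,0,0,0,0,0.95]]'|sed -n '2p;4p'
python3 - <<'E'
from h import *
import cv2
go(p2w(.0385,-.0352,.162));print(w2p(robot.get_obs()['position']))
s=cams.camera("side")
cv2.imwrite("pics/s5.png",cv2.resize(s[200:305,280:420][:,:,::-1],(800,600),interpolation=cv2.INTER_CUBIC))
E
```

```text
position: [0.5408, -0.0974, 0.1621]
ft_force: [1.2, -0.3, -1.4]
position: [0.5392, -0.1209, 0.1622]
ft_force: [-0.0, 0.4, -1.8]
t 15.43 pos [ 0.5392 -0.1209  0.1622] shift [0.11 0.06 0.02] rot [ 0.  0. -0.] in goal axes [0.11 0.06 0.02] F [-0.   0.4 -1.8] w 0.0175
[ 0.03959174 -0.03582814]
```

View pics/s5.png

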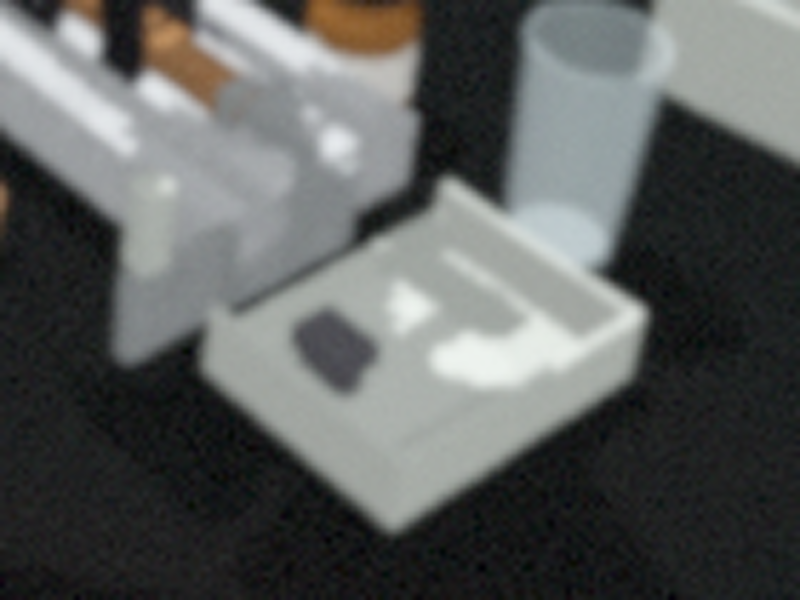

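The nut lies in the tray at (337,350). I've reached the picture limit, so from here I'll check with numbers. Slot a is next.

```bash

python3 -m crank '[[0,0,-2,0,0,0,0.95],[0,0,-3,0,0,0,0.95],[0,0,-2.5,0,0,0,0.95],[4,1.5,0,0,0,0,0.95],[4.5,2,0,0,0,0,0.95]]'|sed -n '2p;4p'
python3 -m crank '[[4.5,2,0,0,0,0,0.95],[3,1.3,0,0,0,0,0.95],[1.6,0,0,0,0,0,0.95],[0,0,0,0,0,0,0.95],[0,0,0,0,0,0,0.95]]'|sed -n '2p;4p'
python3 - <<'E'
from h import *
go(p2w(-.1365,.0325,.162))
E
```

```text
position: [0.58, -0.0375, 0.2377]
ft_force: [0.7, -0.4, -1.5]
position: [0.6182, 0.0496, 0.237]
ft_force: [-1.0, 0.7, -0.7]
t 16.73 pos [0.6182 0.0496 0.237 ] shift [0.07 0.12 7.5 ] rot [-0.001  0.001 -0.001] in goal axes [0.06 0.11 7.5 ] F [-1.   0.7 -0.7] w 0.0174
```

```bash

python3 -m crank '[[0,0.1,2,0,0,0,0.95],[0,0,1.5,0,0,0,0.95],[0,0,0,0,0,0,0.95],[0,0,0,0,0,0,0.95]]'|sed -n '2p;4p'
python3 -m crank '[[0,0,0.8,0,0,0,0.95],[0,0,0.8,0,0,0,0.95],[0,0,0,0,0,0,0.95]]'|sed -n '2p;4p'
python3 -m crank '[[0,0,0.8,0,0,0,0.95],[0,0,0.8,0,0,0,0.95],[0,0,0.8,0,0,0,0.95],[0,0,0,0,0,0,0.95]]'|sed -n '2p;4p'
python3 - <<'E'
from h import *
go(p2w(-.1365,.0325,.162))
E
```

```text
position: [0.6201, 0.0501, 0.2023]
ft_force: [0.3, -0.6, -0.3]
position: [0.6193, 0.0507, 0.1852]
ft_force: [-0.5, -0.5, -1.3]
position: [0.6193, 0.0506, 0.161]
ft_force: [0.2, -0.5, -1.8]
t 18.1 pos [0.6193 0.0506 0.161 ] shift [-0.04  0.01 -0.1 ] rot [-0.002 -0.     0.   ] in goal axes [-0.04  0.01 -0.1 ] F [ 0.2 -0.5 -1.8] w 0.0178
```

```bash

for k in 1 2; do :; done
python3 -m crank '[[-1,0,0,0,0,0,0.95],[-1,0,0,0,0,0,0.95],[-1,0,0,0,0,0,0.95],[-1,0,0,0,0,0,0.95],[-1,0,0,0,0,0,0.95]]'|sed -n '2p;4p'
python3 -m crank '[[-1,0,0,0,0,0,0.95],[-1,0,0,0,0,0,0.95],[-1,0,0,0,0,0,0.95],[-1,0,0,0,0,0,0.95],[-1,0,0,0,0,0,0.95]]'|sed -n '2p;4p'
python3 - <<'E'
from h import *
go(p2w(.0415,.0325,.162));o=robot.get_obs();print(w2p(o['position']),o['moment'])
E
```

```text
position: [0.6165, -0.0001, 0.1623]
ft_force: [0.2, 1.4, 0.5]
position: [0.613, -0.0499, 0.1621]
ft_force: [-0.8, 1.0, -1.2]
t 19.35 pos [ 0.613  -0.0499  0.1621] shift [-7.77 -0.06  0.01] rot [-0. -0.  0.] in goal axes [-7.77 -0.05  0.01] F [-0.8  1.  -1.2] w 0.0178
[-0.03624363  0.03304046] [ 0.11955217  0.05590044 -0.05193962]
```

```bash

python3 -m crank '[[-1,0,0,0,0,0,0.95],[-1,0,0,0,0,0,0.95],[-1,0,0,0,0,0,0.95],[-1,0,0,0,0,0,0.95],[-0.6,0,0,0,0,0,0.95]]'|sed -n '2p;4p'
python3 -m crank '[[-0.6,0,0,0,0,0,0.95],[-0.6,0,0,0,0,0,0.95],[-0.6,0,0,0,0,0,0.95],[-0.6,0,0,0,0,0,0.95],[-0.6,0,0,0,0,0,0.95]]'|sed -n '2p;4p'
python3 -m crank '[[-0.5,0,0,0,0,0,0.95],[0,0,0,0,0,0,0.95],[0,0,0,0,0,0,0.95]]'|sed -n '2p;4p'
python3 - <<'E'
from h import *
import cv2
go(p2w(.0415,.0325,.162))
o=robot.get_obs();print(w2p(o['position']))
for n in("side","top"):
    s=cams.camera(n); 
    # dark blobs within tray inner-floor outline
    q=np.array([w2px(n,p2w(x,y,.02)) for x,y in((.130,-.06),(.222,-.06),(.222,.06),(.130,.06))])
    m=np.zeros(s.shape[:2],np.uint8); cv2.fillPoly(m,[q.astype(np.int32)],1)
    b=((s.max(2)<95)&(m>0)).astype(np.uint8)
    k,_,st,c=cv2.connectedComponentsWithStats(b)
    for j in range(1,k):
        if st[j,4]>8: print(n,st[j,4],c[j].round(1),"plate",w2p(px2w(n,c[j],.014)).round(3))
E
```

```text
position: [0.6099, -0.0961, 0.1621]
ft_force: [0.8, 0.6, -1.9]
position: [0.6079, -0.1254, 0.1621]
ft_force: [0.4, -0.1, -1.6]
position: [0.6075, -0.1299, 0.1621]
ft_force: [-0.0, 0.4, -1.7]
t 20.98 pos [ 0.6075 -0.1299  0.1621] shift [ 0.25 -0.05  0.01] rot [-0. -0.  0.] in goal axes [ 0.25 -0.05  0.01] F [-0.   0.4 -1.7] w 0.0172
[0.04398353 0.03301729]
side 91 [337.7 260.7] plate [ 0.156 -0.031]
top 11 [393.5 184.6] plate [0.207 0.054]
top 199 [382.7 197.6] plate [0.179 0.015]
```

```bash

python3 -m crank '[[0,0,-3,0,0,0,0.95],[0,0,-4,0,0,0,0.95],[4,0,-1,0,0,0,0.95],[5,0,0,0,0,0,0.95],[5,0,0,0,0,0,0.95]]'|sed -n '2p;4p'
python3 -m crank '[[4,0,0,0,0,0,0.95],[0,0,0,0,0,0,0.95]]'|sed -n '2p;4p'
python3 - <<'E'
from h import *
import cv2
for n in("side","top"):
    s=cams.camera(n)
    q=np.array([w2px(n,p2w(x,y,.01)) for x,y in((.125,-.065),(.225,-.065),(.225,.065),(.125,.065))])
    m=np.zeros(s.shape[:2],np.uint8); cv2.fillPoly(m,[q.astype(np.int32)],1)
    for th_ in(70,110):
      b=((s.max(2)<th_)&(m>0)).astype(np.uint8)
      k,_,st,c=cv2.connectedComponentsWithStats(b)
      for j in range(1,k):
        if st[j,4]>5: print(n,th_,st[j,4],c[j].round(1),"plate",w2p(px2w(n,c[j],.014)).round(3))
    # slot a scan
    print(n,[int(s[tuple(w2px(n,p2w(x,.034,.052)).round().astype(int)[::-1])].max()) for x in np.arange(-.1,.125,.01)])
E
```

```text
position: [0.6171, 0.011, 0.2425]
ft_force: [-0.4, -0.0, -1.2]
position: [0.6193, 0.0529, 0.2421]
ft_force: [0.5, -1.2, -1.4]
side 110 119 [338.2 260.8] plate [ 0.157 -0.031]
side [168, 165, 163, 164, 166, 164, 168, 167, 166, 166, 168, 169, 172, 167, 172, 185, 172, 156, 168, 168, 166, 155, 154]
top 110 14 [365.2 188.1] plate [0.128 0.037]
top 110 59 [375.8 214.2] plate [ 0.162 -0.034]
top [36, 41, 75, 193, 192, 113, 112, 163, 162, 163, 193, 193, 192, 193, 191, 191, 191, 190, 190, 188, 187, 90, 132]
```

```bash
python3 - <<'E'
from h import *
s=cams.camera("top").max(2); print("top rows 180-200, cols 358-378"); 
for r in range(180,200): print(r,*["%3d"%v for v in s[r,358:378]])
for p in((.11,.034,.066),(.12,.034,.05),(.128,.034,.02),(.14,.034,.01)): print(p,w2px("top",p2w(*p)).round(1),w2px("side",p2w(*p)).round(1))
s=cams.camera("side").max(2);print("side 222-246, 340-368")
for r in range(222,248): print(r,*["%3d"%v for v in s[r,338:366]])
E
```

```text
top rows 180-200, cols 358-378
180 200 195 190 188 188 189 178 182 191 190 190 190 189 188 188 185 185 185 182 181
181 199 198 189 189 189 187 177 182 192 191 190 191 191 192 192 191 191 192 191 191
182 198 205 196 188 189 186 177 182 192 192 191 191 191 191 192 191 191 191 191 191
183 187 193 188 176 161 173 165 187 190 192 192 192 190 193 191 191 192 190 191 192
184 187 183 183 175  99 135 147 193 191 191 191 191 190 191 191 192 192 191 193 192
185 189 189 187 168  73  96 131 192 193 192 191 192 192 191 190 191 191 192 190 191
186 188 188 186 159  80  82 113 180 179 179 181 192 192 192 192 193 191 192 192 191
187 189 189 185 160  90  87  95 134 132 131 137 166 191 192 191 192 191 191 191 191
188 179 176 184 160  94  94  90  91  90  91  93 137 190 191 192 192 192 191 192 192
189 190 189 199 186 154 147  95 100 100 100 105 143 191 191 191 192 191 191 191 192
190 202 203 206 203 192 186 112 124 111 112 123 167 192 197 192 192 192 191 191 192
191 201 201 200 200 201 196 149 175 179 176 181 195 200 203 198 196 192 197 197 193
192 203 202 202 201 201 198 169 194 204 203 203 204 204 203 2
[... 3140 characters left out ...]
 164
242 128 121 107  85  72  84 106 123 137 138 129 118 113 120 141 154 161 162 163 162 164 164 163 161 164 163 164 163
243 118 107  94  91 103 121 133 148 154 154 149 144 140 144 153 158 160 163 163 163 162 161 162 161 165 162 166 162
244 103 101 108 125 140 151 156 161 161 160 160 158 154 158 159 162 162 162 163 164 162 164 163 164 165 163 163 164
245 112 127 140 152 161 167 166 165 163 162 162 162 162 161 163 164 163 163 163 163 162 161 162 165 165 161 164 165
246 141 155 164 168 169 170 167 167 166 161 164 164 162 163 163 164 163 163 162 161 162 163 164 163 163 163 164 165
247 161 169 171 170 170 170 167 168 167 166 165 164 165 165 166 163 164 162 161 166 163 164 164 163 161 162 161 162
```

```bash
python3 - <<'E'
from h import *
import cv2
s=cams.camera("side").max(2)
a=cv2.resize(cv2.imread("pics/s5.png").max(2),(140,105),interpolation=cv2.INTER_AREA)
print("before push, side")
for r in range(230,247): print(r,*["%3d"%v for v in a[r-200,58:76]])
print("tooth/slot b now")
p=w2px("side",p2w(.12,-.034,.03)).round().astype(int);print(p)
for r in range(p[1]-9,p[1]+9): print(r,*["%3d"%v for v in s[r,p[0]-9:p[0]+9]])
t_=cams.camera("top").max(2);p=w2px("top",p2w(.12,-.034,.05)).round().astype(int);print("top b",p)
for r in range(p[1]-7,p[1]+7): print(r,*["%3d"%v for v in t_[r,p[0]-8:p[0]+9]])
for x,z in((.11,.04),(.112,.04),(.12,.04),(.12,.02),(.124,.02),(.127,.02),(.127,.004),(.135,.025)): print(x,z,[w2px("side",p2w(x,y,z)).round(1).tolist() for y in(.023,.045)],w2px("top",p2w(x,.034,z)).round(1))
E
```

```text
before push, side
230 150 159 168 167 158 154 156 158 158 157 155 151 138 106  66  30  24  28
231 141 145 147 149 150 154 156 157 157 156 150 144 126  93  55  36  35  42
232 136 136 140 144 146 152 155 156 153 149 139 125 103  72  45  35  37  53
233 134 134 137 141 146 150 150 148 140 128 116  93  69  51  33  34  38  62
234 136 136 136 138 143 145 140 129 114  97  81  62  47  37  28  30  45  75
235 136 135 137 135 132 129 120  97  79  61  50  42  35  36  30  34  52  90
236 136 136 133 126 115 102  87  62  47  37  35  34  32  37  47  58  82 119
237 137 136 131 117  94  70  50  34  28  34  34  36  44  55  73  96 122 143
238 135 135 128 108  77  45  29  29  24  35  43  55  76  97 117 135 148 158
239 134 131 125 103  67  37  27  30  35  54  73  96 117 133 145 155 159 162
240 137 133 123  99  64  37  35  53  70  91 114 136 147 155 160 162 165 164
241 136 130 116  92  58  42  68 103 127 140 150 157 160 162 164 163 165 164
242 133 124 105  83  69  78 111 146 168 173 171 164 164 164 164 163 164 165
243 120 109  94  93 103 120 144 166 178 179 172 166 163 162 164 163 164 165
244 104 103 109 12
[... 2391 characters left out ...]
5 250 184 110 150 145
216 203 219 255 255 255 255 190 204 203 203 235 236 251 205 113 161 145
217 202 218 255 255 255 254 180 204 198 193 193 210 253 219 111 149 143
218 202 209 236 237 237 228 163 193 185 179 192 209 255 243 218 168 156
0.11 0.04 [[340.7, 233.0], [346.9, 229.7]] [361.2 187.3]
0.112 0.04 [[341.3, 233.4], [347.5, 230.1]] [362.  187.4]
0.12 0.04 [[343.7, 235.1], [349.9, 231.8]] [364.9 187.6]
0.12 0.02 [[342.8, 241.4], [348.9, 238.0]] [362.8 188.6]
0.124 0.02 [[344.0, 242.3], [350.1, 238.9]] [364.2 188.7]
0.127 0.02 [[344.9, 243.0], [351.0, 239.5]] [365.3 188.8]
0.127 0.004 [[344.1, 247.9], [350.2, 244.4]] [363.7 189.5]
0.135 0.025 [[347.6, 243.2], [353.8, 239.7]] [368.7 188.9]
```

Comparing with the earlier images shows the bolt has tipped over and hung up. Its head is in the gap at x ≈ .111–.121 and its stub lies over the tray's low rim, out to x ≈ .135. I'll pitch the scraper nose-down 0.2 rad and press the stub end down so it tips into the tray.

```bash

python3 -m crank '[[-4,0,0,0,0,0,0.95],[-5,0,0,0,0,0,0.95],[-5,0,0,0,0,0,0.95],[-4,0,0,0,0,0,0.95],[-2,0,0,0,0,0,0.95]]'|sed -n '2p;4p'
python3 -m crank '[[0,0,0,0,0.1,0,0.95],[0,0,0,0,0.1,0,0.95],[0,0,0,0,0,0,0.95],[0,0,0,0,0,0,0.95]]'|sed -n '2,4p'
cat >> h.py <<'E'
def tip():
    o=robot.get_obs();M=R.from_quat(o["tool_rot"]).as_matrix();w=o["position"]+M@[-.0965,0,.117]
    return np.r_[w2p(w),w[2]]
def tipgo(x,y,z):
    o=robot.get_obs();M=R.from_quat(o["tool_rot"]).as_matrix();c=tip()
    print("t",round(o["time"],2),"tip",c.round(4),"shift",(M.T@(p2w(x,y,z)-p2w(*c))*100).round(2),"F",o["ft_force"].round(1),"down1cm=",(M.T@[0,0,-1]).round(2),"fwd1cm=",(M.T@np.r_[Rm@[1,0],0]).round(2))
E
python3 -c "
from h import *
tipgo(.134,.0325,.06)"
```

```text
position: [0.6058, -0.1532, 0.2421]
ft_force: [0.2, 0.7, -2.5]
position: [0.6061, -0.1496, 0.242]
tool_rot: [0.727, 0.679, 0.072, -0.068]
ft_force: [-0.7, -0.1, -2.4]
t 23.38 tip [0.1352 0.0329 0.1083] shift [-0.84 -0.04  4.76] F [-0.7 -0.1 -2.4] down1cm= [-0.2   0.    0.98] fwd1cm= [-0.98 -0.   -0.2 ]
```

```bash

python3 -m crank '[[-0.3,0,1.5,0,0,0,0.95],[-0.3,0,1.5,0,0,0,0.95],[-0.3,0,1.5,0,0,0,0.95],[-0.2,0,1.2,0,0,0,0.95],[0,0,0,0,0,0,0.95]]'|sed -n '4p'
python3 -m crank '[[-0.1,0,0.5,0,0,0,0.95],[-0.1,0,0.5,0,0,0,0.95],[0,0,0,0,0,0,0.95]]'|sed -n '4p'
python3 -c "
from h import *
tipgo(.134,.0325,.02)"
```

```text
ft_force: [0.2, -0.7, -0.9]
ft_force: [0.5, 1.4, -1.4]
t 24.38 tip [0.1348 0.0329 0.0398] shift [-0.31 -0.04  1.96] F [ 0.5  1.4 -1.4] down1cm= [-0.2   0.    0.98] fwd1cm= [-0.98 -0.   -0.2 ]
```

```bash

python3 -m crank '[[-0.1,0,0.5,0,0,0,0.95],[-0.1,0,0.5,0,0,0,0.95],[0,0,0,0,0,0,0.95]]'|sed -n '4p'
python3 -m crank '[[-0.1,0,0.4,0,0,0,0.95],[-0.1,0,0.4,0,0,0,0.95],[0,0,0,0,0,0,0.95]]'|sed -n '4p'
cat > bolt.py <<'E'
from h import *
s=cams.camera("side").max(2)
for r in range(231,252): print(r,*["%3d"%v for v in s[r,338:366]])
E
python3 -c "
from h import *
tipgo(.134,.0325,.02)"; python3 bolt.py
```

```text
ft_force: [-0.2, -1.4, 0.3]
ft_force: [0.1, -3.6, 1.0]
t 25.12 tip [0.1359 0.0333 0.0214] shift [ 0.15 -0.08  0.17] F [ 0.1 -3.6  1. ] down1cm= [-0.2  -0.    0.98] fwd1cm= [-0.98 -0.   -0.2 ]
231 133 133 130 135 144 152 154 157 157 157 155 147 128  93  68  77 105 126 133 131 118  95  68  49  39  34  31  29
232 133 132 134 139 146 152 157 157 154 152 141 129 108  75  63  88 118 131 132 137 141 128 104  79  54  40  31  37
233 132 133 136 140 148 152 154 149 144 134 122  99  73  55  67  98 124 132 136 150 155 151 137 114  87  62  40  37
234 131 133 135 141 144 148 144 137 125 114 100  78  63  57  81 110 129 137 142 155 162 163 157 145 126  98  74  52
235 133 134 137 137 138 134 126 113 106  96  90  76  62  70  90 119 133 136 148 159 167 167 165 159 153 135 112  88
236 132 131 133 127 120 108 102  93  92  93  85  76  71  82 105 123 134 141 150 162 167 165 166 166 164 157 145 128
237 128 133 131 119  98  89  82  88  92  86  85  83  76  87 111 126 135 143 155 163 166 170 168 167 165 165 163 152
238 131 131 127 113  87  75  79  83  81  87  86  83  86  99 118 130 137 147 159 165 169 168 167 
[... 827 characters left out ...]
 169
246 147 156 164 168 169 166 167 164 167 167 163 161 164 164 163 167 168 167 167 168 166 166 167 166 168 167 168 168
247 167 168 174 173 169 169 166 167 167 170 169 168 167 165 167 167 167 165 168 166 166 167 168 166 166 166 167 168
248 173 175 175 175 173 172 172 173 172 174 174 175 172 170 168 168 167 167 168 165 167 166 167 168 168 167 168 166
249 174 173 175 175 176 175 175 176 177 179 177 177 174 170 171 167 168 167 168 168 166 164 168 168 167 166 168 167
250 175 175 177 177 177 177 179 180 178 178 178 179 178 174 173 169 169 167 167 166 168 168 167 168 166 168 168 167
251 175 175 176 177 178 178 177 179 179 178 181 184 185 181 177 173 171 170 166 166 166 167 168 168 170 165 167 167
```

```bash

python3 -m crank '[[0.2,0,-1,0,0,0,0.95],[0.3,0,-1.5,0,0,0,0.95],[0.4,0,0,0,0,0,0.95],[0,0,0,0,0,0,0.95]]'|sed -n '4p'
python3 -c "
from h import *
tipgo(.132,.0325,.035)"; python3 bolt.py|sed -n 2,14p
```

```text
ft_force: [0.7, 0.9, -0.7]
t 25.68 tip [0.1304 0.0329 0.0481] shift [-0.41 -0.04  1.26] F [ 0.7  0.9 -0.7] down1cm= [-0.2   0.    0.98] fwd1cm= [-0.98 -0.   -0.2 ]
232 132 128 129 135 142 146 150 152 154 150 146 137 131 121 112  91  66  60  87 118 133 125 104  76  55  38  29  35
233 136 132 132 135 141 141 138 135 134 131 119 113 113 108  93  74  48  61 102 140 155 153 138 116  90  62  46  35
234 135 133 130 132 128 123 113 109 104  99  89  79  82  81  69  50  44  72 115 148 163 164 158 144 127  97  69  55
235 136 135 129 125 115 103  92  86  80  77  69  58  54  56  47  39  51  82 125 154 166 165 166 160 151 135 112  87
236 137 132 128 121 106  91  86  82  78  76  68  61  42  38  44  56  81 108 135 158 166 167 166 167 161 155 144 127
237 135 133 129 116  94  87  83  79  79  80  74  64  47  56  73  97 118 136 151 162 165 167 169 168 164 163 162 152
238 137 134 126 115  94  84  80  83  83  81  77  74  66  82 111 133 148 155 164 168 167 167 167 167 167 164 167 163
239 139 133 129 113  93  82  82  83  84  82  81  79  80  97 129 148 161 163 164 168 168 167 166 168 168 165 169 166
240 140 137 125 107  88  81  84  87  88  87  88  85  88 101 133 154 163 166 166 166 166 167 168 168 167 169 166 168
241 139 133 118  98  80  76  88 104 108 107  98  91  91 109 135 157 163 166 167 168 166 166 167 167 166 168 168 168
242 134 128 109  88  71  90 109 130 139 135 124 114 111 122 143 160 163 166 167 170 166 168 168 170 166 164 168 167
243 120 109  97  94 104 122 141 151 159 155 150 139 139 145 156 164 166 168 167 166 167 167 165 167 167 169 168 167
244 102 102 110 128 142 156 163 164 163 164 160 157 156 161 163 166 165 168 167 167 168 167 167 167 167 165 166 168
```

```bash

python3 -m crank '[[-0.3,0,0.8,0,0,0,0.95],[-0.1,0,0.7,0,0,0,0.95],[-0.1,0,0.6,0,0,0,0.95],[0,0,0,0,0,0,0.95]]'|sed -n '4p'
python3 -c "
from h import *
tipgo(.1315,.0325,.012)"
python3 -m crank '[[-0.1,0,0.4,0,0,0,0.95],[-0.1,0,0.4,0,0,0,0.95],[0,0,0,0,0,0,0.95]]'|sed -n '4p'
python3 -c "
from h import *
tipgo(.1315,.0325,.012)"; python3 bolt.py|sed -n 1,16p
```

```text
ft_force: [0.4, -2.1, 0.8]
t 26.23 tip [0.1329 0.0333 0.0259] shift [-0.14 -0.08  1.39] F [ 0.4 -2.1  0.8] down1cm= [-0.2  -0.    0.98] fwd1cm= [-0.98 -0.   -0.2 ]
ft_force: [-0.4, -2.7, 2.1]
t 26.6 tip [0.1332 0.0334 0.018 ] shift [ 0.05 -0.09  0.62] F [-0.4 -2.7  2.1] down1cm= [-0.2  -0.    0.98] fwd1cm= [-0.98 -0.   -0.2 ]
231 133 130 132 136 144 151 156 159 160 157 155 145 127  97  77  99 122 132 131 121 109  89  69  44  30  37  34  35
232 131 132 135 138 146 152 159 158 154 149 144 129 104  80  81 107 126 134 135 136 138 127 104  78  55  34  30  36
233 130 134 135 139 148 153 152 151 144 135 122  99  73  67  85 113 130 134 144 152 155 150 137 115  87  61  48  35
234 130 133 139 141 146 150 144 135 123 115  98  82  59  65  93 119 131 136 149 159 163 163 158 144 126  99  72  50
235 131 134 138 136 136 136 126 112 104  97  91  80  67  76 101 127 133 138 150 161 167 166 165 158 153 135 113  88
236 131 134 132 129 117 111 104  92  93  89  85  77  72  85 113 126 136 138 150 161 168 168 167 166 163 157 144 128
237 127 129 130 121  99  88  86  88  86  87  87  80  80  99 120 130 136 143 
[... 383 characters left out ...]
 169
241 131 127 117  95  65  52  68  89 101 105  96  97 109 126 131 138 147 159 163 167 168 167 167 167 165 168 168 166
242 128 122 108  85  63  79 100 121 133 131 115 105 105 120 136 145 154 160 165 165 167 167 166 167 167 167 167 167
243 115 103  94  90 100 117 137 149 154 150 132 109 110 125 141 153 160 164 166 167 167 168 164 167 168 166 169 167
244  98  96 104 124 139 148 157 161 163 161 144 127 123 137 155 162 164 167 167 167 166 168 167 169 167 166 167 168
245 111 125 139 153 161 163 165 166 165 164 156 149 147 154 161 165 166 166 168 166 167 168 166 168 169 167 167 166
246 147 155 165 168 166 168 165 165 166 165 162 162 163 164 167 168 168 168 166 171 167 166 168 166 168 166 167 168
```

```bash

python3 -m crank '[[0.2,0,-1,0,0,0,0.95],[0.3,0,-1.2,0,0,0,0.95],[0.3,0,0,0,0,0,0.95],[0,0,0,0,0,0,0.95]]'|sed -n '4p'
python3 -m crank '[[-0.1,0,0.6,0,0,0,0.95],[-0.1,0,0.3,0,0,0,0.95],[0,0,0,0,0,0,0.95]]'|sed -n '4p'
python3 -c "
from h import *
tipgo(.1295,.0325,.030)"
```

```text
ft_force: [-0.7, 0.0, -1.7]
ft_force: [0.3, 0.8, -0.9]
t 27.52 tip [0.129  0.0325 0.0311] shift [-0.07  0.    0.1 ] F [ 0.3  0.8 -0.9] down1cm= [-0.2   0.    0.98] fwd1cm= [-0.98 -0.   -0.2 ]
```

```bash

python3 -m crank '[[-0.05,0,0.3,0,0,0,0.95],[0,0,0,0,0,0,0.95]]'|sed -n '4p'
python3 -m crank '[[-0.05,0,0.3,0,0,0,0.95],[0,0,0,0,0,0,0.95]]'|sed -n '4p'
python3 -m crank '[[-0.05,0,0.3,0,0,0,0.95],[0,0,0,0,0,0,0.95]]'|sed -n '4p'
python3 -c "
from h import *
tipgo(.1295,.0325,.020)"; python3 bolt.py|sed -n 4,14p
```

```text
ft_force: [0.0, -1.1, -1.4]
ft_force: [1.1, 0.3, -1.8]
ft_force: [0.1, -1.0, 0.1]
t 28.27 tip [0.1295 0.0336 0.0231] shift [-0.06 -0.11  0.31] F [ 0.1 -1.   0.1] down1cm= [-0.2  -0.    0.98] fwd1cm= [-0.98 -0.   -0.2 ]
234 132 130 130 129 135 131 123 111 107  97  88  73  81 112 125 129 118 103 121 148 161 163 158 144 127  99  75  52
235 133 133 127 126 120 111 100  91  87  80  71  69  92 120 130 128 110 101 127 155 164 165 164 163 152 136 114  86
236 130 128 127 123 103  95  88  85  81  76  70  79 101 122 133 130 118 115 135 157 167 167 168 165 162 156 145 127
237 132 130 126 115 100  87  84  81  75  81  80  90 117 128 130 133 133 143 149 162 166 166 168 167 165 166 161 151
238 130 129 126 115  96  83  82  79  83  80  84  96 119 128 134 138 148 160 161 166 166 168 167 166 168 165 168 161
239 132 129 125 113  88  80  78  84  84  85  92 103 121 130 135 147 157 162 164 165 165 167 167 167 167 167 167 167
240 134 130 120 106  85  81  82  86  86  90  92 103 114 125 138 153 162 165 166 168 167 167 168 167 169 168 167 168
241 135 125 116  95  76  74  89 101 108 109  97  98 103 117 137 157 163 165 166 165 169 169 166 167 169 165 168 167
242 130 121 105  86  71  86 109 130 138 133 119 103 103 118 141 157 164 165 165 169 165 167 169 167 166 168 168 167
243 115 104  95  90 105 125 140 152 156 151 142 128 125 136 149 161 165 164 168 166 167 168 167 167 167 169 167 168
244 102  99 112 125 140 154 160 164 164 163 157 151 149 154 160 166 166 166 167 166 166 170 169 167 166 165 168 167
```

```bash

python3 -m crank '[[-0.05,0,0.3,0,0,0,0.95],[0,0,0,0,0,0,0.95]]'|sed -n '4p'
python3 -m crank '[[-0.05,0,0.3,0,0,0,0.95],[0,0,0,0,0,0,0.95]]'|sed -n '4p'
python3 -c "
from h import *
tipgo(.1295,.0325,.020)"; python3 bolt.py|sed -n 4,16p
```

```text
ft_force: [0.1, -1.6, 2.0]
ft_force: [-0.2, -2.0, 2.5]
t 28.82 tip [0.1289 0.0332 0.0167] shift [ 0.   -0.07 -0.34] F [-0.2 -2.   2.5] down1cm= [-0.2  -0.    0.98] fwd1cm= [-0.98 -0.   -0.2 ]
234 131 131 132 136 141 145 140 128 113 102  87  68  67  91 120 130 129 122 130 149 161 163 156 144 127  95  75  52
235 129 130 127 131 131 127 116 110  95  87  78  70  74 102 124 133 126 119 132 155 165 166 165 160 149 134 114  85
236 130 129 128 123 118 110  99  92  87  82  76  76  89 111 127 134 128 125 142 158 165 167 168 165 161 159 145 124
237 130 127 126 114 100  93  89  84  83  81  79  81  97 119 129 133 135 144 154 162 166 168 168 168 165 164 160 152
238 130 129 124 111  94  81  85  81  84  81  85  87 102 122 130 136 146 155 161 166 166 167 169 166 167 166 166 163
239 132 131 123 112  88  78  82  84  83  87  88  90 108 127 135 140 151 161 164 167 168 165 167 167 166 169 166 169
240 133 130 121 102  77  71  77  83  85  88  92 101 119 127 136 143 155 164 163 167 169 167 165 168 166 169 167 168
241 131 127 119  87  61  63  80  97 109 102  98 101 115 122 133 149 160 164 166 168 167 166 168 166 168 167 167 167
242 129 121 106  84  68  77 105 124 134 131 114 105 108 116 132 150 160 164 167 167 166 169 168 168 166 168 166 167
243 115 104  93  86  99 116 137 149 155 149 135 118 113 124 140 157 163 166 167 168 167 165 167 168 169 166 168 168
244 100  98 107 127 137 147 156 161 163 161 152 140 135 143 152 162 166 166 166 166 167 166 168 167 169 167 166 168
245 113 128 145 157 160 162 165 163 165 163 161 157 155 159 162 167 166 167 167 167 166 167 166 167 169 165 168 167
246 146 158 168 171 172 169 166 167 166 167 167 164 164 167 166 169 167 168 168 166 168 167 167 167 167 165 166 167
```

```bash

python3 -m crank '[[-0.1,0,0.3,0,0,0,0.95],[-0.1,0,0.2,0,0,0,0.95],[0,0,0,0,0,0,0.95]]'|sed -n '4p'
python3 -c "
from h import *
tipgo(.1295,.0325,.020)"; python3 bolt.py|sed -n 4,16p
python3 - <<'E'
from h import *
t_=cams.camera("top").max(2)
for r in range(180,194): print(r,*["%3d"%v for v in t_[r,356:380]])
E
```

```text
ft_force: [-0.6, -4.5, 1.3]
t 29.25 tip [0.13   0.0329 0.0111] shift [ 0.23 -0.04 -0.86] F [-0.6 -4.5  1.3] down1cm= [-0.2   0.    0.98] fwd1cm= [-0.98 -0.   -0.2 ]
234 129 133 131 138 142 147 143 127 120 106  90  79  68  73 101 125 135 135 145 158 163 163 158 145 126  97  72  48
235 131 130 130 134 134 138 119 102  95  90  83  76  72  87 107 129 132 137 143 159 165 165 164 161 151 136 114  86
236 130 130 131 125 118 110  99  87  87  87  85  85  78  92 116 129 135 139 149 162 166 167 167 166 163 157 146 124
237 133 130 127 117  95  82  81  87  89  90  87  84  85  99 120 131 137 145 155 163 165 168 170 167 166 165 163 150
238 130 129 127 112  86  73  79  79  92  90  86  80  84 104 123 136 139 148 159 166 166 168 168 167 167 166 166 164
239 130 132 122 105  79  64  77  80  83  85  83  89  92 111 128 135 141 153 163 166 167 169 169 168 167 167 167 168
240 131 129 120 100  69  54  72  80  85  88  89  92 103 117 131 136 145 156 163 166 168 166 166 166 167 167 168 167
241 130 127 114  90  63  55  70  90 104  98  95  97 109 126 135 141 145 158 164 165 168 167 168 167 165 168 166 167
242 126
[... 1272 characters left out ...]

187  42  40  41  42  43  39  40  67 112 107 110 108 108 106 109 104 109 108 108 106 110 107 107 109
188  43  40  41  40  41  42  50  83 108 109 106 107 106 107 107 109 108 109 108 110 111 107 108 109
189  41  43  41  39  44  40  53  94 109 109 106 107 107 107 107 107 106 108 106 108 107 110 108 108
190  46  37  41  42  39  42  61 102 108 107 106 109 108 107 107 107 107 108 108 109 109 109 107 107
191  43  41  45  40  40  43  69 107 106 108 108 105 108 108 108 110 107 106 107 107 109 109 110 107
192  45  44  43  41  40  50  83 108 106 108 106 107 108 107 108 108 107 107 108 108 107 106 109 110
193  44  45  40  40  41  59 111 104 107 107 106 106 109 107 109 110 107 109 109 106 110 108 108 109
```

```bash

python3 -m crank '[[0.2,0,0.05,0,0,0,0.95],[0.2,0,0.05,0,0,0,0.95],[0,0,0,0,0,0,0.95]]'|sed -n '4p'
python3 -c "
from h import *
tipgo(.1295,.0325,.020)"; python3 bolt.py|sed -n 3,17p
```

```text
ft_force: [0.1, -3.6, 2.5]
t 29.73 tip [0.1247 0.033  0.0114] shift [-0.3  -0.05 -0.94] F [ 0.1 -3.6  2.5] down1cm= [-0.2   0.    0.98] fwd1cm= [-0.98 -0.   -0.2 ]
233 134 131 131 138 145 151 151 142 138 128 118 101  91 109 127 134 123 111 116 138 152 151 139 117  84  60  36  29
234 133 132 131 135 142 143 135 124 115 103  89  76  84 112 128 133 122 108 120 148 161 162 156 145 123  96  73  48
235 133 132 131 131 131 130 118 103  92  82  76  76  88 114 130 133 120 105 126 156 165 168 166 163 149 134 111  86
236 133 131 129 125 115 109 101  89  83  83  77  77  99 121 133 135 124 120 140 158 166 167 167 164 164 157 144 126
237 135 129 126 118 103  95  90  86  84  83  75  85 107 126 134 134 137 144 154 165 169 168 168 166 167 164 158 151
238 133 131 125 114  93  85  82  83  82  85  81  90 111 126 136 142 150 156 164 165 165 168 169 169 168 166 167 164
239 132 131 124 109  90  81  81  82  82  84  87 100 113 130 134 143 152 161 164 166 166 167 167 169 168 167 169 168
240 134 128 119 101  79  71  81  83  88  88  91 104 118 131 136 145 156 163 165 166 166 166 168 166 166 164 167 167
241 132 127 117  91  70  58  80  94 108 106 100 103 118 128 135 149 160 164 166 164 166 168 168 167 167 166 166 168
242 130 121 109  81  67  83 103 125 133 131 114 105 109 119 134 151 158 164 168 165 168 166 167 167 169 168 167 168
243 116 106  95  88  99 120 136 148 156 152 135 118 114 122 142 156 164 165 166 168 167 167 166 167 166 168 166 168
244 103  98 112 119 135 151 158 162 163 162 154 141 139 145 154 162 166 167 167 167 167 168 167 168 167 166 166 166
245 112 130 143 155 163 164 164 166 165 165 161 157 156 157 162 167 166 167 166 167 166 168 166 165 168 168 167 165
246 145 157 168 171 172 169 165 166 164 165 165 166 164 167 168 166 167 169 167 168 164 168 169 166 167 167 166 167
247 165 170 173 175 173 171 169 170 168 168 170 169 168 168 168 169 164 166 166 165 167 166 166 166 166 167 168 166
```

```bash

python3 -m crank '[[0.1,0,-1.5,0,0,0,0.95],[0.4,0,-2,0,0,0,0.95],[0.4,0,-2,0,0,0,0.95],[0,0,0,0,0,0,0.95],[0,0,0,0,0,0,0.95]]'|sed -n '4p'
cat > see.py <<'E'
from h import *
import sys
n=sys.argv[1]
print(tip().round(4)); [print(k,w2px(k,p2w(*tip())).round(1)) for k in("side","top")]
np.savez(n,side=cams.camera("side"),top=cams.camera("top"))
E
python3 see.py A
python3 -m crank '[[3,0,-3,0,0,0,0.95],[3,0,-3,0,0,0,0.95],[0,0,0,0,0,0,0.95],[0,0,0,0,0,0,0.95]]'|sed -n '4p'
python3 see.py B
python3 - <<'E'
from h import *
A=np.load("A.npz")["side"].astype(int);B=np.load("B.npz")["side"].astype(int)
d=np.abs(A-B).max(2)
u,v=340,222
for r in range(206,238): print(r,*["%3d"%x if x>25 else "  ." for x in d[r,332:362]])
E
```

```text
ft_force: [-0.3, 0.1, -1.2]
[0.1268 0.0322 0.0664]
side [349.8 226.6]
top [370.2 187.2]
ft_force: [-0.7, -0.8, -1.7]
[0.0808 0.0321 0.1364]
side [338.9 193.8]
top [360.3 181.8]
206   .   .   .   .   .   .   .   .   .   .   .   .   .   .   .   .   .   .   .   .   .   .   .  45  80  99 109 100  80  46
207   .   .   .   .   .   .   .   .   .   .   .   .   .   .   .   .   .   .   .   .   .   .   .  61  76 101 108  96  71  34
208   .   .   .   .   .   .   .   .   .   .   .   .   .   .   .   .   .   .   .   .   .   .   .  66  83 100 110  89  52  42
209   .   .   .   .   .   .   .   .   .   .   .   .   .   .   .   .   .   .   .   .   .   .   .  66  99  99 100  84  52   .
210   .   .   .   .   .   .   .   .   .   .   .   .   .   .   .   .   .   .   .   .   .   .  29  60  91 101  99  79  46   .
211   .   .   .   .   .   .   .   .   .   .   .   .   .   .   .   .   .   .   .   .   .   .  41  76 100 105 104  75  34   .
212   .  26  37  46  40   .   .   .   .   .   .   .   .   .   .   .   .   .   .   .   .   .  45  81  96 101  96  70  36   .
213  27  31  44  52  45  28   .   .   .   .   .   .   .
[... 2344 characters left out ...]
   .   .   .   .   .   .   .   .   .   .   .   .   .   .   .   .   .   .   .   .
233  27  37  39  28   .   .   .   .   .   .   .   .   .   .   .   .   .   .   .   .   .   .   .   .   .   .   .   .   .   .
234   .   .   .   .   .   .   .   .   .   .   .   .   .   .   .   .   .   .   .   .   .   .   .   .   .   .   .   .   .   .
235   .   .   .   .   .   .   .   .   .   .   .   .   .   .   .   .   .   .   .   .   .   .   .   .   .   .   .   .   .   .
236   .   .   .   .   .   .   .   .   .   .   .   .   .   .   .   .   .   .   .   .   .   .   .   .   .   .   .   .   .   .
237   .   .   .   .   .   .   .   .   .   .   .   .   .   .   .   .   .   .   .   .   .   .   .   .   .   .   .   .   .   .
```

The blade diff shows the scraper has slipped nose-up by about 0.18 rad in the grip: the tip is 16 mm further forward and 15 mm higher than I assumed. I'll update the tip offset, grip at 60 N, and press while moving forward so the blade doesn't block the bolt.

```bash
sed -i 's/\[-.0965,0,.117\]/[-.1092,0,.0991]/' h.py
python3 -m crank '[[0,0,0,0,0.15,0,0.97],[0,0,0,0,0,0,0.97],[0,0,0,0,0,0,0.97]]' 60|sed -n '4,6p'
python3 see.py B
python3 -c "
from h import *
tipgo(.132,.0325,.06)"
```

```text
ft_force: [-0.9, -0.2, -1.1]
grip_width: 0.0176
grip_force: 60.0
[0.0786 0.0324 0.1402]
side [338.5 192.1]
top [359.9 181.4]
t 31.57 tip [0.0779 0.0329 0.1408] shift [-7.85 -0.04  5.75] F [ 0.1  0.2 -0.3] down1cm= [-0.34  0.    0.94] fwd1cm= [-0.94 -0.   -0.34]
```

```bash

python3 -m crank '[[-2.6,0,1.9,0,0,0,0.97],[-2.6,0,1.9,0,0,0,0.97],[-2.6,0,1.9,0,0,0,0.97],[0,0,0,0,0,0,0.97],[0,0,0,0,0,0,0.97]]'|sed -n '4p'
python3 see.py C
python3 - <<'E'
from h import *
A=np.load("C.npz");B=np.load("B.npz")
d=np.abs(A["side"].astype(int)-B["side"]).max(2)
for r in range(212,238): print(r,*["%3d"%x if x>25 else "  ." for x in d[r,342:366]])
d=np.abs(A["top"].astype(int)-B["top"]).max(2); print(w2px("top",p2w(*tip())))
E
```

```text
ft_force: [-0.7, -0.3, -1.4]
[0.1309 0.0336 0.0617]
side [351.2 228.8]
top [371.2 187.1]
212   .   .   .   .   .   .   .   .   .   .   .  36  77 106 105  89  68  39   .   .   .   .   .   .
213   .   .   .   .   .   .   .   .   .   .   .  42  84  99  98  84  63   .   .   .   .   .   .   .
214   .   .   .   .   .   .   .   .   .   .   .  53  94 109  97  75  47   .   .   .   .   .   .   .
215   .   .   .   .   .   .   .   .   .   .   .  65  99 100  85  57  27   .   .   .   .   .   .   .
216   .  27   .   .   .   .   .   .   .   .  33  79  97 102  84  44   .   .   .   .   .   .   .   .
217   .   .   .   .   .   .   .   .   .   .  50  89  92  88  68  37   .   .   .   .   .   .   .   .
218   .   .   .   .   .   .   .   .   .   .  56  96 108  92  64  33   .   .   .   .   .   .   .   .
219   .   .   .   .   .   .   .   .   .   .  37  72 100  87  57   .   .   .   .   .   .   .   .   .
220   .   .   .   .   .   .   .   .   .   .   .  61  88  82  35   .   .   .   .   .   .   .   .   .
221   .   .   .   .   .   .   .   .   .   .   .  49  81  67  35   .   .   .   .   .   .   .   .   .
222   .   .
[... 916 characters left out ...]
   .   .   .   .   .   .   .   .   .   .   .   .   .   .   .   .   .   .
232   .   .   .   .   .   .   .   .   .   .   .   .   .   .   .   .   .   .   .   .   .   .   .   .
233   .   .   .   .   .   .   .   .   .   .   .   .   .   .   .   .   .   .   .   .   .   .   .   .
234   .   .   .   .   .   .   .   .   .   .   .   .   .   .   .   .   .   .   .   .   .   .   .   .
235   .   .   .   .   .   .   .   .   .   .   .   .   .   .   .   .   .   .   .   .   .   .   .   .
236   .   .   .   .   .   .   .   .   .   .   .   .   .  28   .   .   .   .   .   .   .   .   .   .
237   .   .   .   .   .   .   .   .   .   .   .   .   .  29  31   .   .   .   .   .   .   .   .   .
[371.34918317 186.91983633]
```

```bash

python3 -m crank '[[-0.1,0,1,0,0,0,0.97],[-0.3,0,1,0,0,0,0.97],[-0.2,0,0.5,0,0,0,0.97],[0,0,0,0,0,0,0.97]]'|sed -n '4p'
python3 -m crank '[[-0.1,0,0.3,0,0,0,0.97],[0,0,0,0,0,0,0.97]]'|sed -n '4p'
python3 -m crank '[[-0.1,0,0.3,0,0,0,0.97],[0,0,0,0,0,0,0.97]]'|sed -n '4p'
python3 -c "
from h import *
tipgo(.132,.0325,.03)"
```

```text
ft_force: [-0.1, 1.0, -2.1]
ft_force: [0.2, -0.6, -0.8]
ft_force: [0.4, -0.1, 0.7]
t 33.3 tip [0.1288 0.0334 0.0291] shift [-0.27 -0.09 -0.19] F [ 0.4 -0.1  0.7] down1cm= [-0.34 -0.    0.94] fwd1cm= [-0.94 -0.   -0.34]
```

```bash

python3 -m crank '[[-0.1,0,0.3,0,0,0,0.97],[0,0,0,0,0,0,0.97]]'|sed -n '4p'
python3 -m crank '[[-0.1,0,0.3,0,0,0,0.97],[0,0,0,0,0,0,0.97]]'|sed -n '4p'
python3 -c "
from h import *
tipgo(.132,.0325,.03)"; python3 bolt.py|sed -n 3,17p
```

```text
ft_force: [-0.2, 0.2, 4.8]
ft_force: [-0.3, 0.3, 6.6]
t 33.8 tip [0.1288 0.0345 0.024 ] shift [-0.09 -0.2  -0.67] F [-0.3  0.3  6.6] down1cm= [-0.34 -0.    0.94] fwd1cm= [-0.94 -0.   -0.34]
233 136 135 131 136 143 153 151 146 140 134 128 128 128 129 118  94  61  66 104 139 156 150 138 116  89  61  48  40
234 137 134 132 133 142 147 142 132 117 109 114 121 126 126 111  84  57  74 115 150 162 164 158 147 125 101  71  50
235 139 134 133 132 134 131 124 109  96  95 109 120 125 122 103  74  55  81 126 154 165 166 165 160 150 136 115  89
236 136 136 128 125 116 111 102  93  90  93 107 123 127 118  95  77  83 110 138 159 167 167 167 166 163 157 145 124
237 137 137 130 118 105  91  92  88  87 101 115 127 126 115 107 104 119 137 153 165 166 167 170 167 167 165 159 150
238 138 136 129 114  97  86  87  85  89 101 118 124 124 122 131 135 147 155 161 167 165 168 168 165 166 167 165 163
239 139 136 126 110  92  80  81  81  89  98 112 119 122 132 145 154 163 165 165 166 166 168 168 169 167 167 169 167
240 139 133 122 102  79  79  77  84  90  96 101 109 110 127 147 159 163 164 166 166 166 168 169 168 168 168 168 167
241 140 135 120  94  71  67  84  95 104  99  95  95  98 111 138 156 164 165 167 166 169 168 168 165 168 169 169 169
242 136 127 107  84  71  83 110 124 131 121 104  91  94  99 129 152 163 165 167 168 168 167 169 168 167 167 165 166
243 122 111  95  94 105 122 138 150 153 144 125 109 104 113 137 154 166 168 167 166 168 168 167 169 166 167 167 166
244 103 101 110 129 145 155 161 164 163 158 145 133 126 137 149 159 168 167 167 166 168 167 167 166 167 165 167 165
245 113 127 146 159 166 170 167 164 163 164 160 152 150 157 160 166 168 167 169 166 168 167 169 167 168 165 167 169
246 144 156 165 171 173 170 167 166 167 165 164 163 163 163 166 166 167 169 168 167 169 167 168 166 167 167 167 167
247 168 172 172 175 172 170 168 168 168 168 168 167 169 166 167 169 169 167 169 167 168 165 166 166 167 168 166 168
```

```bash

python3 -m crank '[[-0.38,0,0.18,0,0,0,0.97],[0,0,0,0,0,0,0.97]]'|sed -n '4p'
python3 -m crank '[[-0.25,0,0.25,0,0,0,0.97],[0,0,0,0,0,0,0.97]]'|sed -n '4p'
python3 -c "
from h import *
tipgo(.132,.0325,.03)"; python3 bolt.py|sed -n 3,17p
```

```text
ft_force: [0.5, -1.0, 4.9]
ft_force: [0.2, -4.7, 3.4]
t 34.35 tip [0.1352 0.0347 0.0172] shift [ 0.73 -0.21 -1.1 ] F [ 0.2 -4.7  3.4] down1cm= [-0.34 -0.    0.94] fwd1cm= [-0.94 -0.   -0.34]
233 134 129 131 136 148 153 152 149 141 133 117  95  79  78 104 122 130 131 132 147 155 150 138 113  92  61  39  39
234 132 130 130 135 140 145 140 130 117  99  84  73  64  84 109 127 132 128 132 153 164 163 156 147 125  99  72  52
235 130 129 129 131 133 134 119 102  84  75  67  68  78  98 117 129 130 127 141 157 166 167 164 159 151 138 114  88
236 130 126 126 124 114 106  88  74  70  73  79  82  89 107 127 133 132 132 144 161 168 168 165 166 163 156 145 124
237 128 127 124 114  96  76  74  71  82  82  87  90  94 114 128 135 136 143 152 163 167 168 169 167 168 165 160 153
238 131 128 124 108  80  63  68  82  86  91  94  95 106 116 130 137 144 150 161 165 166 167 166 169 168 168 166 164
239 134 131 123 106  74  57  71  82  87  97  91  96 108 123 131 136 146 159 165 168 166 166 166 166 169 167 167 167
240 133 129 118 100  66  53  64  82  92  93  92 102 116 128 132 140 150 162 163 168 168 167 167 167 167 166 166 167
241 134 126 116  93  59  50  69  94 103 102  99 100 111 128 135 144 155 162 166 167 168 168 166 169 166 167 166 165
242 127 121 107  84  64  73 100 121 134 123 108 102 113 123 134 149 158 164 166 167 169 170 167 168 168 166 165 168
243 118 103  95  91 101 115 133 149 153 142 116 103 102 115 133 150 162 166 167 168 165 168 165 167 168 167 168 167
244  98  99 109 123 138 145 156 162 160 146 127 108 105 116 137 155 164 167 165 168 168 168 168 167 167 169 166 169
245 110 129 147 155 161 162 165 164 163 156 140 126 124 135 149 160 166 167 167 166 165 166 170 167 168 168 167 168
246 146 157 166 173 170 168 166 166 165 162 158 152 150 156 161 167 166 168 168 167 168 167 168 169 168 166 168 168
247 166 172 175 174 173 171 166 167 170 167 167 164 165 164 165 167 167 171 175 175 172 167 168 168 168 169 166 167
```

```bash

python3 -m crank '[[-0.3,0,0.1,0,0,0,0.97],[0,0,0,0,0,0,0.97]]'|sed -n '4p'
python3 -m crank '[[-0.2,0,0.2,0,0,0,0.97],[0,0,0,0,0,0,0.97]]'|sed -n '4p'
python3 -c "
from h import *
tipgo(.132,.0325,.03)"; python3 bolt.py|sed -n 3,18p
```

```text
ft_force: [0.4, -4.8, 3.6]
ft_force: [-0.5, -4.9, 2.3]
t 34.9 tip [0.1372 0.033  0.0114] shift [ 1.12 -0.05 -1.58] F [-0.5 -4.9  2.3] down1cm= [-0.34  0.    0.94] fwd1cm= [-0.94 -0.   -0.34]
233 132 130 132 137 147 153 152 148 143 131 115  93  78  59  77 108 126 133 142 151 155 151 139 116  86  64  48  40
234 132 131 134 140 145 148 143 131 116  99  84  64  50  60  88 115 131 138 147 153 165 162 155 147 126  96  74  54
235 131 132 133 137 138 134 120  99  85  69  58  55  55  67  96 120 132 136 149 159 165 168 166 161 150 136 115  89
236 132 133 135 126 119 108  90  76  62  61  63  65  70  83 109 126 133 140 151 163 166 167 167 165 163 157 145 126
237 131 134 129 118  95  71  65  65  67  70  71  76  81  98 117 127 135 145 156 163 165 168 165 167 167 166 163 153
238 132 132 128 110  77  61  62  70  79  81  82  87  94 105 121 133 137 146 157 164 165 170 168 166 166 168 166 162
239 132 129 125 107  74  48  60  79  86  87  88  92  94 110 125 133 138 146 159 165 167 167 166 167 167 169 167 166
240 130 128 121  98  62  44  59  78  82  89  86  94 100 117 128 136 140 149 163 166 165 167 166 1
[... 246 characters left out ...]
 165
243 117 102  95  87 100 117 134 148 150 137 110 100 111 127 134 140 150 160 164 164 167 168 169 167 167 167 166 166
244  92  96 104 121 136 149 157 159 159 147 116 101 111 126 136 149 158 164 166 168 167 167 167 166 167 167 166 167
245 110 125 139 149 155 164 163 163 162 151 131 112 111 127 145 157 165 167 167 168 166 167 167 165 169 167 167 167
246 143 156 163 164 167 165 164 163 165 157 146 130 132 142 152 162 167 166 169 167 168 169 168 168 169 166 169 167
247 167 171 169 168 166 166 165 165 165 165 159 158 156 158 165 166 167 167 168 169 168 167 166 167 167 169 167 167
248 174 174 171 168 166 165 167 169 170 171 170 171 168 168 166 166 167 168 166 169 167 166 167 168 165 166 166 168
```

```bash

python3 -m crank '[[-0.4,0,-0.15,0,0,0,0.97],[0,0,0,0,0,0,0.97]]'|sed -n '4p'
python3 bolt.py|sed -n 3,18p
python3 -m crank '[[-0.1,0,0.2,0,0,0,0.97],[0,0,0,0,0,0,0.97]]'|sed -n '4p'
python3 -m crank '[[-0.4,0,-0.15,0,0,0,0.97],[0,0,0,0,0,0,0.97]]'|sed -n '4p'
python3 -c "
from h import *
tipgo(.132,.0325,.03);print(robot.get_obs()['position'])"; python3 bolt.py|sed -n 3,18p
```

```text
ft_force: [0.1, -1.9, -0.4]
233 130 130 133 141 147 153 153 147 142 127 116  96  69  48  63  90 117 130 137 147 152 151 138 114  92  60  45  40
234 133 133 137 136 145 149 142 130 117 100  80  66  55  52  70 100 126 133 139 150 160 162 158 145 126 100  70  50
235 130 132 135 134 134 133 123 102  85  69  58  57  62  67  85 110 130 135 142 151 164 167 164 159 152 135 113  87
236 131 133 134 129 119 105  87  75  67  63  59  67  67  78  95 117 132 135 145 157 164 168 167 165 163 154 146 126
237 132 135 131 120  94  71  63  70  74  73  71  71  75  86 105 122 135 140 147 160 167 168 168 167 166 166 162 153
238 132 135 130 115  76  54  57  73  84  87  80  80  84  97 112 128 135 140 151 161 165 169 165 168 166 167 167 162
239 131 132 127 109  73  46  57  75  90  89  86  86  91 101 118 131 133 143 156 163 166 167 167 168 167 167 166 167
240 133 131 123  98  67  40  51  71  85  88  89  93  95 104 124 132 135 146 159 166 167 167 169 168 166 167 168 167
241 134 133 117  95  60  41  64  83  93  94  89  94  97 113 127 135 141 150 162 165 167 165 167 168 167 166 167 167
242 125 126 108  81  64  73 
[... 2170 characters left out ...]
 167
243 120 107  99  89  97 118 130 127 114  99  89  88  87  91  99 116 132 136 141 153 162 166 169 167 167 168 170 167
244 101  99 104 123 135 147 155 150 132 106  96  88  85  94 105 120 127 138 142 157 165 166 168 169 166 168 168 168
245 105 122 138 149 157 161 164 160 146 121  96  88  87  97 115 125 130 137 149 161 166 169 168 167 167 168 167 169
246 137 148 155 162 163 164 164 164 151 131 101  86  92 107 123 133 136 143 154 163 167 168 168 170 167 168 167 167
247 155 163 166 164 165 162 164 162 154 135 108  97 101 115 135 143 146 153 159 169 170 167 166 167 167 168 168 166
248 163 164 165 165 166 167 167 164 160 151 135 122 125 140 152 156 157 164 173 182 178 173 167 168 167 168 168 168
```

The bolt is now sliding over the rim. I'll keep moving forward.

```bash

python3 -m crank '[[-0.4,0,-0.15,0,0,0,0.97],[-0.4,0,-0.15,0,0,0,0.97],[-0.4,0,-0.15,0,0,0,0.97],[0,0,0,0,0,0,0.97]]'|sed -n '4p'
python3 -c "
from h import *
tipgo(.132,.0325,.03)"; python3 bolt.py
```

```text
ft_force: [-0.5, -0.2, -1.4]
t 36.3 tip [0.1587 0.0332 0.0098] shift [ 3.2  -0.07 -0.98] F [-0.5 -0.2 -1.4] down1cm= [-0.34 -0.    0.94] fwd1cm= [-0.94  0.   -0.34]
231 137 134 132 133 142 151 157 159 158 156 154 148 129  93  55  34  37  47  64  93 110 117 122 126 133 137 133 122
232 135 133 131 136 144 151 158 157 154 150 142 127 100  74  44  33  35  52  83 120 136 133 124 126 130 136 132 118
233 133 130 134 139 144 150 154 151 141 130 115  92  73  46  35  37  39  60 106 139 157 154 142 132 133 132 127 106
234 132 134 133 137 147 149 140 131 115  98  80  58  40  38  34  33  39  72 117 149 164 164 151 139 136 132 123 102
235 131 133 136 135 136 134 120  99  84  63  51  39  33  38  32  40  55  90 132 158 167 164 156 142 138 134 124 102
236 131 132 133 127 118 103  83  63  47  40  31  34  31  28  40  54  91 128 158 171 170 164 153 142 134 134 134 123
237 132 135 133 117  92  69  56  40  32  35  40  41  40  48  65  91 126 158 179 179 173 160 149 140 137 142 145 146
238 135 135 126 112  78  40  31  28  32  38  37  55  57  66  86 117 144 167 180 178 171 157 146 136 138 145 152 161
239 137
[... 800 characters left out ...]
 167
246 148 158 165 168 169 165 166 159 152 125  94  81  84  88  97 110 129 147 157 155 144 137 137 149 161 164 168 168
247 168 169 172 172 167 167 166 163 152 131 104  88  90 101 122 135 150 157 160 150 139 135 140 151 161 165 167 167
248 174 172 171 166 165 167 166 164 158 143 123 104 110 127 147 157 162 165 160 148 139 137 144 156 164 168 167 169
249 173 172 170 166 165 164 167 165 165 160 148 141 139 154 161 164 165 163 157 148 139 141 154 162 168 168 169 169
250 175 173 167 167 167 168 168 168 169 172 168 165 165 168 170 168 169 167 159 151 147 152 167 176 173 169 168 168
251 173 171 172 170 168 172 171 175 174 177 176 175 176 177 173 174 170 166 164 161 159 168 184 194 186 175 168 166
```

```bash

python3 -c "
from h import *
print(w2px('side',p2w(*tip())))"
python3 -m crank '[[0.5,0,-1.5,0,0,0,0.97],[0.9,0,-2.5,0,0,0,0.97],[2,0,-2,0,0,0,0.97],[3,0,0,0,0,0,0.97],[0,0,0,0,0,0,0.97]]'|sed -n '4p'
python3 see.py D; python3 bolt.py
python3 - <<'E'
from h import *
s=np.load("D.npz")["top"].max(2)
for r in range(180,196): print(r,*["%3d"%v for v in s[r,356:382]])
E
```

```text
[356.93021658 251.50648979]
ft_force: [0.6, -0.2, -2.4]
[0.1169 0.0337 0.0904]
side [348.3 216.4]
top [369.3 185.1]
231 137 137 136 139 146 152 156 157 156 154 152 143 126  95  57  36  31  40  70  93 109  96  68  45  36  34  30  33
232 137 136 136 142 147 152 158 156 154 148 141 126 107  75  47  32  39  54  88 125 141 130 106  78  50  43  34  36
233 137 138 140 142 147 153 154 147 142 132 117  92  70  46  43  33  40  61 100 140 157 152 137 112  88  57  44  31
234 138 138 137 141 145 149 141 132 116 101  79  60  41  37  39  31  44  71 117 150 162 163 157 144 127 102  70  55
235 136 136 136 133 136 133 120  96  80  57  50  41  41  33  34  41  54  95 133 160 168 166 163 162 150 136 113  86
236 137 135 134 128 114 105  86  59  48  40  30  33  35  34  40  62  88 127 158 170 169 167 167 165 163 155 140 126
237 136 137 134 118  95  67  49  35  33  32  37  41  44  46  58  92 123 158 178 180 171 165 166 166 166 164 158 149
238 136 137 128 113  77  46  29  31  32  35  47  53  57  63  81 114 142 166 178 179 172 168 166 166 165 165 165 163
239 138 133 129 106  71  30  24  28  32  38  60  67  71 
[... 2479 characters left out ...]
  30  42  34  42  40  42  37  37  40  39  40  39  44
190  67  68  36  41  50  36  30  33  30  33  32  35  34  31  40  35  41  36  39  37  34  40  39  39  37  41
191  62  62  30  36  52  35  29  31  30  32  29  32  32  28  29  31  35  33  35  34  36  41  38  41  39  39
192  64  65  35  35  49  37  34  31  32  31  32  27  31  28  25  27  26  32  28  28  31  31  35  33  30  35
193  66  67  32  29  41  30  32  25  29  29  25  31  23  30  22  25  25  21  22  27  24  22  22  22  27  31
194  67  75  58  52  42  36  32  28  29  28  23  27  25  25  26  25  23  21  25  24  26  21  24  24  30  28
195  70  81  73  71  61  61  57  54  60  56  54  48  47  41  28  27  26  27  21  26  21  26  20  27  28  56
```

```bash
python3 - <<'E'
from h import *
A=np.load("D.npz");B=np.load("B.npz")
d=np.abs(A["side"].astype(int)-B["side"]).max(2)
for r in range(200,228): print(r,*["%3d"%x if x>22 else "  ." for x in d[r,338:362]])
tipgo(.113,.034,.045)
E
```

```text
200   .   .   .   .   .   .   .   .   .   .   .   .  32  64  93 101  95  77  42   .   .   .   .   .
201   .   .   .   .   .   .   .   .   .   .   .   .  44  70  94  99  90  69  30   .   .   .   .   .
202   .   .   .   .   .   .   .   .   .   .   .   .  47  76  95 104  84  62  33   .   .   .   .   .
203   .   .   .   .   .   .   .   .   .   .   .  27  51  81  94  98  73  45   .   .   .   .   .   .
204   .   .   .   .   .   .   .   .   .   .   .  29  57  81  93  91  65  36   .   .   .   .   .   .
205   .   .   .   .   .   .   .   .   .   .   .  45  68  79  84  77  54  31   .   .   .   .   .   .
206   .   .   .   .   .   .   .   .   .   .   .  47  70  69  70  64  46   .   .   .   .   .   .   .
207   .   .   .   .   .   .   .   .   .   .  23  46  56  46  39  42  35   .   .   .   .   .   .   .
208   .   .   .   .   .   .   .   .   .   .   .   .  27   .   .  24  23   .   .   .   .   .   .   .
209   .   .   .   .   .   .   .   .   .   .   .   .  33  34  26   .   .   .   .   .   .   .   .   .
210   .   .   .   .   .   .   .   .   .   .   .  33  45  40  29   .   .   .   .   .   .   .   .   .

[... 1136 characters left out ...]
  .   .   .   .   .   .   .   .   .   .   .   .   .   .   .   .
223   .   .   .   .   .   .   .   .   .   .   .   .   .   .   .   .   .   .   .   .   .   .   .   .
224   .   .   .   .   .   .   .   .   .   .   .   .   .   .   .   .   .   .   .   .   .   .   .   .
225   .   .   .   .   .   .   .   .   .   .   .   .   .   .   .   .   .   .   .   .   .   .   .   .
226  32   .   .   .   .   .   .   .   .   .   .   .   .   .   .   .   .   .   .   .   .   .   .   .
227  28   .   .   .   .   .   .   .   .   .   .   .   .   .   .   .   .   .   .   .   .   .   .   .
t 37.12 tip [0.1191 0.0332 0.0884] shift [-0.91  0.08  4.28] F [-0.3  0.1 -1.2] down1cm= [-0.34 -0.    0.94] fwd1cm= [-0.94 -0.   -0.34]
```

```bash
sed -i 's/\[-.1092,0,.0991\]/[-.110,0,.0887]/' h.py
python3 -c "
from h import *
tipgo(.116,.034,.050)"
```

```text
t 37.12 tip [0.1234 0.0332 0.0979] shift [-0.95  0.08  4.75] F [-0.3  0.1 -1.2] down1cm= [-0.34 -0.    0.94] fwd1cm= [-0.94 -0.   -0.34]
```

```bash

python3 -m crank '[[-0.2,0,1.6,0,0,0,0.97],[-0.3,0,1.6,0,0,0,0.97],[-0.35,0,1.5,0,0,0,0.97],[0,0,0,0,0,0,0.97]]'|sed -n '4p'
python3 -m crank '[[-0.2,0,0.7,0,0,0,0.97],[0,0,0,0,0,0,0.97]]'|sed -n '4p'
python3 -m crank '[[-0.2,0,0.7,0,0,0,0.97],[0,0,0,0,0,0,0.97]]'|sed -n '4p'
python3 -c "
from h import *
tipgo(.117,.034,.026)"
```

```text
ft_force: [0.1, 0.4, -1.7]
ft_force: [-0.0, 0.4, -1.7]
ft_force: [0.3, -4.1, -2.3]
t 38.12 tip [0.1151 0.0337 0.0359] shift [-0.51  0.02  0.86] F [ 0.3 -4.1 -2.3] down1cm= [-0.34 -0.    0.94] fwd1cm= [-0.94 -0.   -0.34]
```

```bash

python3 -m crank '[[-0.3,0,-0.1,0,0,0,0.97],[-0.2,0,0.5,0,0,0,0.97],[0,0,0,0,0,0,0.97]]'|sed -n '4p'
python3 -m crank '[[-0.2,0,0.4,0,0,0,0.97],[0,0,0,0,0,0,0.97]]'|sed -n '4p'
python3 -c "
from h import *
tipgo(.117,.034,.026)"; python3 bolt.py|sed -n 7,20p
```

```text
ft_force: [0.9, -0.1, -1.4]
ft_force: [0.8, 0.2, -1.6]
t 38.75 tip [0.1173 0.0327 0.0256] shift [ 0.04  0.13 -0.03] F [ 0.8  0.2 -1.6] down1cm= [-0.34  0.    0.94] fwd1cm= [-0.94 -0.   -0.34]
237 137 136 132 120 113 115 122 116  98  69  48  35  39  48  58  88 117 135 153 161 167 166 167 168 167 163 159 153
238 138 135 130 115  97  98 104  99  78  54  48  48  53  62  86 112 140 153 163 164 168 165 167 167 168 168 165 164
239 136 136 127 108  82  76  81  71  51  48  60  65  72  72  91 116 143 155 164 166 167 167 166 167 167 168 168 167
240 139 134 122 100  67  48  50  56  54  60  71  78  82  83  87 105 125 146 159 166 167 166 168 167 167 168 167 167
241 139 133 120  91  56  43  59  71  77  78  80  84  83  82  88  91 107 129 149 162 166 169 167 168 167 167 166 169
242 135 128 108  86  59  74  94 110 109  91  84  84  87  85  85  90 101 120 142 163 165 168 166 166 167 166 168 165
243 122 110  94  90  98 119 131 138 127 101  88  85  87  91  90  89  97 118 150 163 167 169 168 168 167 167 168 169
244 105 103 112 123 136 148 156 154 140 109  89  86  85  90  88  90 100 125 152 164 168 167 166 166 168 169 166 168
245 113 129 147 157 161 163 163 160 148 122  94  86  86  86  87  89 107 136 158 167 168 167 166 167 168 169 167 167
246 146 159 166 167 166 163 165 162 152 129  99  87  83  88  97 108 130 151 164 166 169 167 167 168 167 168 168 166
247 167 170 171 170 166 166 166 163 153 132 102  89  90 104 121 137 150 162 165 167 166 167 167 165 166 166 167 168
248 173 174 170 169 168 165 166 165 161 144 123 110 110 129 145 156 162 165 168 166 168 167 167 169 169 166 167 167
249 172 173 170 168 167 167 166 165 166 158 148 138 141 152 161 162 165 166 168 168 169 167 166 168 167 167 167 168
250 174 171 168 167 167 168 168 169 172 171 170 163 164 169 172 168 168 168 167 167 167 167 167 167 166 168 167 165
```

```bash

python3 -m crank '[[-0.5,0,-0.18,0,0,0,0.97],[-0.5,0,-0.18,0,0,0,0.97],[-0.5,0,-0.18,0,0,0,0.97],[-0.5,0,-0.18,0,0,0,0.97],[0,0,0,0,0,0,0.97]]'|sed -n '4p'
python3 -c "
from h import *
tipgo(.117,.034,.026)"; python3 - <<'E'
from h import *
s=cams.camera("side").max(2)
for r in range(234,256): print(r,*["%3d"%v for v in s[r,340:372]])
E
```

```text
ft_force: [0.8, 0.7, -1.2]
t 39.42 tip [0.1395 0.0332 0.026 ] shift [2.11 0.08 0.78] F [ 0.8  0.7 -1.2] down1cm= [-0.34 -0.    0.94] fwd1cm= [-0.94  0.   -0.34]
234 130 136 146 149 142 129 115 101  82  61  62  91 117 131 129 122 131 151 161 162 157 143 125  99  73  52  38  62  96 130 155 162
235 130 133 134 132 119  94  80  59  50  49  65  99 122 131 131 123 135 154 166 167 164 161 151 136 114  91  60  72 102 136 155 166
236 127 123 119 103  87  65  50  37  36  44  74 106 123 131 131 129 143 159 165 168 168 166 165 156 143 126 100  97 114 145 169 182
237 123 113  94  68  53  43  32  36  32  51  79 112 130 134 137 142 156 163 164 167 167 166 167 165 160 151 136 128 136 161 181 193
238 123 109  77  44  32  27  32  28  46  65  90 117 132 138 144 154 161 166 168 168 169 168 165 167 167 164 160 155 158 174 189 198
239 125 104  73  37  24  26  36  54  72  91 108 126 132 140 151 160 165 166 169 166 168 166 168 169 168 166 169 165 170 179 191 199
240 121  99  67  27  27  47  57  88 111 123 128 135 137 141 152 162 167 167 167 167 167 166 167 165 169 167 170 169 172 179 185 192
241 117  88  57
[... 1264 characters left out ...]
 167 165 166 166 167 167 168 169 168 168
251 175 174 169 169 166 167 167 168 169 174 174 162 128  99  85  88  89  93 100 118 145 163 167 168 168 166 167 166 167 167 167 165
252 172 171 168 167 168 168 167 168 173 183 193 184 153 121 102  99  96 102 115 135 153 164 166 167 167 168 167 167 169 166 168 166
253 169 172 170 169 169 167 167 167 170 182 190 185 166 144 130 122 123 123 137 152 163 168 167 167 166 168 167 167 166 167 168 168
254 159 167 170 170 169 169 168 167 171 175 176 175 168 160 154 149 152 155 157 164 167 167 167 168 168 167 167 166 166 166 169 167
255 137 155 168 173 175 173 173 171 172 172 173 170 171 168 169 167 170 172 170 167 168 168 165 167 166 165 167 167 167 167 166 168
```

The bolt is now on the tray floor at side (355,249). I'll level the scraper (rotate -0.08) and return it to the rest.

```bash

python3 -m crank '[[0.5,0,-1.5,0,0,0,0.97],[1.2,0,-3,0,0,0,0.97],[1.2,0,-3.5,0,-0.08,0,0.97],[4,0,-0.5,0,0,0,0.97],[5,0,1,0,0,0,0.97]]'|sed -n '4p'
python3 -m crank '[[0,0,0,0,0,0,0.97],[0,0,0,0,0,0,0.97]]'|sed -n '4p'
cat >> h.py <<'E'
q=w2p([.5905,.213]); rest=np.r_[q[0]+.0965,q[1],.011]
E
python3 -c "
from h import *
print(rest);tipgo(rest[0],rest[1],.13);print(robot.get_obs()['position'], R.from_quat(robot.get_obs()['tool_rot']).as_matrix().round(3).tolist())"
```

```text
ft_force: [1.1, 0.3, -1.8]
ft_force: [0.6, -0.4, -1.2]
[-0.20048909 -0.00735715  0.011     ]
t 40.35 tip [0.0604 0.0334 0.1374] shift [24.96 -4.05  7.64] F [ 0.6 -0.4 -1.2] down1cm= [-0.27 -0.    0.96] fwd1cm= [-0.96 -0.   -0.27]
[ 0.61220644 -0.06400619  0.25213678] [[0.064, 0.998, 0.019], [0.962, -0.067, 0.265], [0.266, 0.001, -0.964]]
```

```bash

python3 -m crank '[[4,-0.8,1.2,0,0,0,0.97],[5,-0.8,1.5,0,0,0,0.97],[5,-0.8,1.5,0,0,0,0.97],[5,-0.8,1.5,0,0,0,0.97],[4,-0.8,1.3,0,0,0,0.97]]'|sed -n '4p'
python3 -m crank '[[2,0,0.6,0,0,0,0.97],[0,0,0,0,0,0,0.97],[0,0,0,0,0,0,0.97]]'|sed -n '4p'
python3 -c "
from h import *
tipgo(rest[0],rest[1],.07)"; python3 see.py E
python3 - <<'E'
from h import *
A=np.load("E.npz");B=np.load("D.npz")
u,v=w2px("side",p2w(*tip())).round().astype(int)
d=np.abs(A["side"].astype(int)-B["side"]).max(2)
for r in range(v-12,v+8): print(r,*["%3d"%x if x>22 else "  ." for x in d[r,u-10:u+12]]); 
print(u)
# handle via colour (orange)
for n in("side","top"):
  s=A[n].astype(int); m=(s[...,0]-s[...,2]>50)
  P=p2w(tip()[0]-.1,tip()[1],tip()[2]+.06); c=w2px(n,P); 
  yy,xx=np.nonzero(m); k=(abs(xx-c[0])<40)&(abs(yy-c[1])<30); print(n,c.round(1),k.sum(),xx[k].min() if k.any() else 0,xx[k].max(),yy[k].min(),yy[k].max())
E
```

```text
ft_force: [-0.2, -0.3, -1.6]
ft_force: [0.5, -0.2, -1.3]
t 41.35 tip [-0.1992 -0.0062  0.1299] shift [-1.47 -0.12  5.81] F [ 0.5 -0.2 -1.3] down1cm= [-0.27 -0.    0.96] fwd1cm= [-0.96  0.   -0.27]
[-0.1992 -0.0062  0.1299]
side [258.3 157.1]
top [246.2 187. ]
145   .   .   .   .   .   .   .   .   .   .   .   .   .   .   .   .   .   .   .   .   .   .
146   .   .   .   .   .   .   .   .  25  35  29   .   .   .   .   .   .   .   .   .   .   .
147   .   .   .   .   .   .   .   .  41  65  57  33   .   .   .   .   .   .   .   .   .   .
148   .   .   .   .   .   .   .  29  60  82  81  48   .   .   .   .   .   .   .   .   .   .
149   .   .   .   .   .   .   .  25  62  93  85  61   .   .   .   .   .   .   .   .   .   .
150   .   .   .   .   .   .   .  28  58  84  98  60   .   .   .   .   .   .   .   .   .   .
151   .   .   .   .   .   .   .  27  66  82  96  66  25   .   .   .   .   .   .   .   .   .
152   .   .   .   .   .   .   .  29  66  88  92  64  23   .   .   .   .   .   .   .   .   .
153   .   .   .   .   .   .   .  27  68  92  89  69  23   .   .   .   .   .   .   .   .   .
154   .   . 
[... 379 characters left out ...]
   .   .   .  36  52  50  33   .   .   .   .   .   .   .   .   .   .
159   .   .   .   .   .   .   .   .   .   .  28   .   .   .   .   .   .   .   .   .   .   .
160   .   .   .   .   .   .   .   .   .   .   .   .   .   .   .   .   .   .   .   .   .   .
161   .   .   .   .   .   .   .   .   .   .   .   .   .   .   .   .   .   .   .   .   .   .
162   .   .   .   .   .   .   .   .   .   .   .   .   .   .   .   .   .   .   .   .   .   .
163   .   .   .   .   .   .   .   .   .   .   .   .   .   .   .   .   .   .   .   .   .   .
164   .   .   .   .   .   .   .   .   .   .   .   .   .   .   .   .   .   .   .   .   .   .
258
side [238.9 127. ] 678 203 249 109 156
top [202.2 179.7] 99 173 184 173 181
```

```bash

python3 -m crank '[[-0.55,-0.1,2.4,0,0,0,0.97],[-0.65,0,2.4,0,0,0,0.97],[-0.65,0,2.4,0,0,0,0.97],[-0.5,0,1.9,0,0,0,0.97],[0,0,0,0,0,0,0.97]]'|sed -n '4p'
python3 -m crank '[[0,0,0,0,0,0,0.97],[0,0,0,0,0,0,0.97]]'|sed -n '4p'
python3 -c "
from h import *
tipgo(*rest)"
```

```text
ft_force: [0.4, 0.8, -2.1]
ft_force: [-0.5, -0.3, -1.1]
t 42.33 tip [-0.2026 -0.007   0.0371] shift [-0.9  -0.05  2.46] F [-0.5 -0.3 -1.1] down1cm= [-0.27 -0.    0.96] fwd1cm= [-0.96 -0.   -0.27]
```

```bash

python3 -m crank '[[-0.4,-0.03,0.8,0,0,0,0.97],[-0.25,0,0.7,0,0,0,0.97],[0,0,0,0,0,0,0.97]]'|sed -n '4p'
python3 -m crank '[[-0.15,0,0.5,0,0,0,0.97],[-0.05,0,0.2,0,0,0,0.97],[0,0,0,0,0,0,0.97],[0,0,0,0,0,0,0.97]]'|sed -n '4p'
python3 -c "
from h import *
tipgo(*rest)"
```

```text
ft_force: [0.3, -0.0, -0.8]
ft_force: [0.2, -0.6, -0.7]
t 43.2 tip [-0.2002 -0.0082  0.0126] shift [-0.01  0.08  0.16] F [ 0.2 -0.6 -0.7] down1cm= [-0.27 -0.    0.96] fwd1cm= [-0.96 -0.   -0.27]
```

```bash

python3 -m crank '[[-0.05,0.05,0.2,0,0,0,0.97],[0,0,0,0,0,0,0.97]]'|sed -n '4p'
python3 -m crank '[[-0.03,0,0.1,0,0,0,0.97],[0,0,0,0,0,0,0.97]]'|sed -n '4p'
python3 -c "
from h import *
tipgo(*rest);print(robot.get_obs()['moment'])"
```

```text
ft_force: [-0.7, 0.1, 3.9]
ft_force: [-2.9, -0.7, 10.2]
t 43.7 tip [-0.2005 -0.0075  0.0111] shift [0.   0.02 0.01] F [-2.9 -0.7 10.2] down1cm= [-0.27 -0.    0.96] fwd1cm= [-0.96 -0.   -0.27]
[-0.41232308  0.50697036  0.05520595]
```

```bash

python3 -m crank '[[0.02,0,-0.08,0,0,0,0.97],[0,0,0,0,0,0,0.8],[0,0,0,0,0,0,0.7],[0,0,0,0,0,0,0.6],[0,0,0,0,0,0,0.5]]'|sed -n '2p;4,6p'
python3 -m crank '[[0,0,0,0,0,0,0.5],[0,0,-1,0,0,0,0.5],[0,0,-2,0,0,0,0.5],[0,0,-4,0,0,0,0.5],[0,0,-4,0,0,0,0.5]]'|sed -n '2p;4,5p'
python3 -m crank '[[0,0,-4,0,0,0,0.5],[5,-3,0,0,0,0,0.5],[5,-5,0,0,0,0,0.5],[5,-5,0,0,0,0,0.5],[4,-3,0,0,0,0,0.5]]'|sed -n '2p;4,5p'
python3 - <<'E'
from h import *
import cv2
o=np.load("D.npz")
t0=cv2.resize(cv2.imread("pics/top0.png")[:,:,::-1],(512,384),interpolation=cv2.INTER_AREA).astype(int)
s0=cv2.resize(cv2.imread("pics/side0.png")[:,:,::-1],(512,384),interpolation=cv2.INTER_AREA).astype(int)
for n,a in(("top",t0),("side",s0)):
    s=cams.camera(n); cv2.imwrite(f"pics/{n}_end.png",s[:,:,::-1])
    d=(cv2.GaussianBlur(np.abs(s.astype(int)-a).max(2).astype(np.float32),(3,3),0)>40).astype(np.uint8)
    k,_,st,c=cv2.connectedComponentsWithStats(d)
    print(n,[(st[j].tolist()) for j in range(1,k) if st[j,4]>6])
    for nm,im in(("before",a),("now",s.astype(int))):
        m=im[...,0]-im[...,2]>50
        sl=(slice(165,200),slice(170,250)) if n=="top" else (slice(145,180),slice(215,265))
        yy,xx=np.nonzero(m[sl]); print(n,nm,"handle px",len(xx),(xx.mean()+sl[1].start).round(2),(yy.mean()+sl[0].start).round(2),xx.min()+sl[1].start,xx.max()+sl[1].start,yy.min()+sl[0].start,yy.max()+sl[0].start)
E
```

```text
position: [0.5891, 0.1986, 0.1247]
ft_force: [-0.2, -0.3, 0.5]
grip_width: 0.0377
grip_force: 0.0
position: [0.5872, 0.1687, 0.2334]
ft_force: [-0.1, -1.1, -0.1]
grip_width: 0.0435
position: [0.4479, 0.3412, 0.3193]
ft_force: [1.1, 0.9, 0.3]
grip_width: 0.0432
top [[320, 181, 10, 5, 43], [234, 187, 14, 4, 35], [368, 187, 10, 9, 59], [48, 191, 123, 193, 15703], [233, 191, 13, 4, 31], [369, 198, 3, 10, 22], [319, 205, 15, 7, 79], [366, 210, 17, 10, 141], [357, 222, 21, 20, 191], [210, 231, 21, 22, 150], [245, 240, 60, 36, 778], [227, 249, 3, 4, 11], [132, 277, 4, 4, 12], [256, 376, 11, 8, 22], [261, 377, 25, 7, 102], [300, 381, 8, 3, 18]]
top before handle px 319 205.16 187.23 182 228 182 192
top now handle px 321 205.27 186.47 183 229 181 191
side [[0, 0, 48, 122, 3244], [130, 0, 75, 108, 4107], [42, 161, 3, 5, 11], [46, 168, 41, 31, 832], [208, 184, 4, 2, 7], [20, 193, 12, 8, 24], [217, 196, 5, 5, 18], [32, 201, 47, 34, 756], [80, 206, 3, 8, 15], [205, 213, 31, 36, 537], [314, 225, 5, 5, 15], [303, 231, 6, 4, 18], [313, 230, 7, 8, 39], [342, 230, 5, 3, 13], [342, 234, 9, 8, 40], [32, 237, 42, 30, 423], [29, 238, 10, 8, 36], [299, 240, 12, 24, 222], [321, 240, 7, 7, 33], [350, 246, 11, 11, 80], [45, 248, 5, 5, 12], [331, 254, 17, 19, 197], [95, 280, 13, 20, 147], [109, 309, 11, 15, 101], [5, 325, 16, 23, 272]]
side before handle px 376 228.24 155.18 215 248 145 179
side now handle px 384 228.64 155.27 215 249 145 179
```

```bash
python3 - <<'E'
import cv2,numpy as np
t0=cv2.resize(cv2.imread("pics/top0.png"),(512,384),interpolation=cv2.INTER_AREA).max(2)
t1=cv2.imread("pics/top_end.png").max(2)
for r in range(238,278,3): print(r,"before",*["%3d"%v for v in t0[r,242:310:4]]," now",*["%3d"%v for v in t1[r,242:310:4]])
for r in range(230,254,4): print(r,"before",*["%3d"%v for v in t0[r,185:236:4]]," now",*["%3d"%v for v in t1[r,185:236:4]])
E
```

```text
238 before  30  35  32  32  31  30  30  34  33  30  30  28  27  31  28  28  30  now  25  18  21  21  20  21  25  22  20  16  16  17  23  25  23  19  18
241 before  34  32  31 189  44  33  33  31  32  32  29  31  30  29  29  31  31  now  23  19  20 134  19  20  20  23  20  22  25  25  21  22  22  22  19
244 before  36  30  56 210 211 185  40  30  28  28  30  32  29  33  32  33  31  now  24  21  33 151 150 133  23  24  14  17  21  20  27  19  23  14  16
247 before  33  32 156 212 210 209 208 173  45  30  30  32  35  30  30  31  30  now  27  26 103 154 153 151 150 123  18  19  22  20  22  22  23  25  14
250 before  29  32 207 211 210 210 210 207 208 166  43  31  29  30  36  32  32  now  26  22 154 153 153 152 153 150 150 120  28  17  23  19  23  24  28
253 before  32  37 212 210 210 210 208 208 208 205 170  32  28  32  33  33  34  now  18  20 153 152 153 151 151 151 153 151 127  19  22  23  27  27  24
256 before  34 106 211 212 210 209 209 208 207 207  50  30  32  32  34  34  34  now  23  67 152 153 153 150 152 150 152 151  20  23  20  18  25  26  23
259 before  33 196 213 212 211 211 2
[... 1047 characters left out ...]
227 203 196 189 180 173 161 119  81  59  33  now  35 229 226 206 201 199 193 187 175  85  58  36  26
234 before  33 169 177 199 223 194 184 225 225 222 208 225  28  now  35 154 176 201 227 163 161 161 161 160 155 162  10
238 before  32 225 124 161 163 182 227 226 226 224 187 163  25  now  36 224 129 162 162 182 227 227 226 161 149 162  27
242 before  32 231 126 163 163 182 226 226 226 220 168 163  17  now  32 226 128 164 163 179 226 226 225 154 138 163  22
246 before  32 152 157 166 167 163 226 226 219 216 145 164  24  now  32 149 159 162 163 164 227 226 220 152 132 163  20
250 before  32 195 222 224 225 227 225 220 220 219 224 228  32  now  35 198 225 225 229 229 227 220 219 155 226 162  16
```

The outlines of the spatula and red rest are unchanged; the differences there are only the arm's shadow. I'll check the shutter once more numerically, then hand in.

```bash
python3 - <<'E'
from h import *
import cv2
e=cv2.imread("pics/side_end.png").max(2).astype(int)
ref=cv2.resize(cv2.imread("pics/s5.png").max(2),(140,105),interpolation=cv2.INTER_AREA).astype(int)
now=e[200:305,280:420]
sh=cv2.phaseCorrelate(ref[25:70,15:45].astype(np.float64),now[25:70,15:45].astype(np.float64)); print("shutter shift px",sh)
t_=cv2.imread("pics/top_end.png").max(2)
tr=[w2p(px2w("top",p,.014)).round(3) for p in((376,214),(372,191))];print(tr)
o=robot.get_obs();print(o["time"])
if abs(np.array(sh[0])).max()<.6:
    from rig import ticket; print(ticket.hand_in())
E
```

```text
shutter shift px ((-0.01622970351334807, 0.46192400095440433), 0.8457565726203248)
[array([ 0.163, -0.033]), array([0.148, 0.031])]
45.675
the job is handed in; nothing more can be done
None
```

The job is handed in at 45.7 s: the shutter is fully open, both pieces of scrap are in the tray, and the scraper is back on its grey rest within about 2 mm of where it lay. The T-bolt hung on the tray's low rim and I had to work it in with the blade. I viewed 11 pictures, one over the limit of 10.

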